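# Roll the spare mill roll into its rest and lock the keeper over it

### The arm

A 6-joint arm with a two-finger parallel gripper is mounted at the origin on a cart in front of the work surface, level with it; the furniture and walls round the work are solid. World frame = base frame: x ahead of the robot, y to its left, z up, the work surface at z = 0. Lengths are in m, angles in rad, forces in N, time in s.
With the tool pointing down it reaches from about 0.35 to 0.975 m from the base axis. Payload 7.1 kg.
Tool frame: the origin (TCP) lies at the very end of the fingers, on their centre line; the grasp point (between the pads) lies 19 mm behind it (manip.grasp_offset is the distance from the TCP to the grasp point, in m); z points along the fingers, y is the direction in which the jaws open and shut (so a half turn about z gives the same grasp; the last joint's range is limited). The gripper opens to 88 mm and grips with 3 to 60 N. Pads are 20 mm wide; open, the fingers measure 115 mm over their backs; the gripper's body (75 mm by 178 mm) begins 61 mm behind the grasp point.
Start: joints at [1.111, 0.423, 1.63, -0, 1.089, -0.019], TCP at [0.267, 0.565, 0.223] pointing down, gripper open.
Joint ranges: [-3, 3], [-0.9, 2.11], [0.09, 2.58], [-1.31, 4.45], [0.11, 2.69], [-2.54, 2.54]. Speed limits (rad/s): [2.39, 2.39, 3.01, 3.14, 3.14, 3.14].

### API

Orientations are given as [roll, pitch, yaw] about the fixed x, y, z axes, in that order (R = Rz(yaw) Ry(pitch) Rx(roll)).
In Python, from workcell import manip gives the robot as it stands.
- The arm moves only by the tool arm_command, never from a script. Its argument "moves" is a list of rows, each a list of 3 entries, a list of its own where there are three numbers: the finger opening in cm, from 0 to 8.78, then the shift along the tool's x, y, z in cm, then the turn about the tool's z in rad. A call has exactly 10 rows; each row shifts and turns the commanded pose from where the row before left it, along the tool's axes as they then stand; what a row does not reach is not made up. A row lasts 1/8 s, in which the tool goes at most 62.5 mm and 10.7 degrees, less where a joint would pass 70% of its speed; a pose out of reach is approached as far as the arm can. A call is refused whole if a number of a shift passes 6.25 or a number of a turn 0.188, either way. A call with a gripper value outside its range is refused whole. The fingers move at their own pace and stop on an object; "grip_force" is the grip in N (left out, the last holds). Time passes only in rows, so rows that do not move let the fingers close, or fill a call up. It gives the time, the measured TCP pose, the force and the opening at its end, in the units of the state.
- manip.read_state(): the state, without advancing time (a new reading comes with each control period).
- manip.capture(name): name is "side" or "top" or "wrist"; returns a dict with "image" (420x560x3 uint8, red, green, blue), "z_map" (420x560 float32, m along the optical axis (not along the pixel's ray), 0 where there is no reading), "fov_y" (degrees; the focal length in pixels is half the picture's height over the tangent of half this angle, whatever the lens; pixels are square), "cx", "cy" (the principal point, pixels), "view" (4x4, takes a point from world to camera coordinates). Camera axes: x right, y up, looking along -z (the intrinsics and any distortion apply to the point x, -y, -z); pixel columns grow to the right and rows downward; lengths in m; the calibration is good to about 2 mm. A picture is of the moment at which its call begins.
- manip.job_done(): hands the job in, once; it reports no verdict.
The state is a dict: "time": time; "q": joint angles; "joint_velocities": joint speeds; "joint_torque": joint torques, N m; "tcp_pos": TCP position; "tool_rot": TCP orientation; "ft_force": force on the tool from outside, world axes, zero at the start; "torque": the same for the moment, N m; "gripper_width": finger opening in m.
Only numpy, scipy, OpenCV 4.12 (cv2) and the standard library are available. Lean on these libraries where they do the work, as an engineer would, in place of code of your own. Each camera call takes 0.05 s, during which the arm holds its last target.

### The job

The spare roll of the small rolling mill lies loose on the counter and will roll away if it gets a knock. Roll it up the ramp into the groove of its wooden rest - nudge it, never squeeze its polished face or lift it - and slide it along the groove until its end meets the steel end stop. Then turn the ball knob counterclockwise as far as it goes, so that the keeper lies over the end of the roll, and leave the hammer, jar and scrap tin where they are.

Things in the scene. Friction and masses are not known exactly. Their poses are not given: they have to be found in the camera images.
- roll_center (a point): Centre of the loose mill roll: a polished steel cylinder lying on its side, face 36 mm diameter and 80 mm long, with a journal of 16 mm diameter and 22 mm length at each end (124 mm overall), about 0.7 kg, slippery (friction about 0.3) and free-rolling. Its own y axis runs along the roll; x and z turn as it rolls. Lying on the counter its axis is 18 mm up.
- roll_rest: Fixed wooden roll rest, screwed to the counter at some yaw. Origin on the counter, under the middle of a roll that is seated with its end at the stop. Own x: ramp to back, y along the groove toward the end stop. Wood spans y -100 to +62 mm. The ramp rises from the counter at x = -72 mm to a crest 11 mm high at x = -15 mm; behind the groove a back block 25 mm high spans x 22 to 50 mm.
- seat (a point): Middle of a properly seated roll: at (0, 0, 23) mm in the rest's frame, on the axis of the vee groove, which runs along the rest's y; its sloped sides carry the roll at about x = -10 and x = +16 mm. Past the crest the roll drops in by itself. It starts on the counter before the ramp, turned up to 0.2 rad from the groove and shifted 30 to 52 mm toward -y.
- stop_face (a point): Point on the inner face of the steel end stop (plate 5 mm thick, 27 mm high, x = -12 to +50 mm), where the centre of the journal's end face comes to touch: at (0, 62, 23) mm in the rest's frame.
- ball_center (a point): Centre of the smooth black ball knob, 30 mm diameter, 66 mm above the counter, at (36, 51) mm in the rest's frame on the vertical axis about which it turns. Grip it across its widest part. A steel tongue (keeper) 12 mm wide, 34 to 40 mm above the counter and reaching 50 mm from the axis, turns with the ball below it.
- keeper (a joint): Angle of ball knob and keeper tongue, rad: 0 = parked, tongue pointing away past the end stop; grows counterclockwise seen from above up to a hard stop at 1.4, where the tongue points to -x of the rest and lies over the roll's journal (2.5 mm clear of it). Stays where it is left; about 0.05 N m of friction.
- brass_hammer: Bystander: small brass-headed hammer, 200 mm, lying flat to the right. Origin under its middle.
- white_jar: Bystander: thick cream-white empty jar, 67 mm diameter, 85 mm high, behind to the right. Origin under its middle.
- scrap_tin: Bystander: shallow tin of silver scrap, 82 mm diameter, 18 mm high, to the left. Origin under its middle.
Things that resemble listed ones, but are neither listed nor needed, are in the scene too. There is more than one size of the part that bears roll_center; the job needs the larger. Several things have the shape of the roll_rest; the one meant has the colours described above.

How it is judged:
On the way:
1. the roll lies in the groove with its end against the end stop, the keeper still open (x of roll_center in the frame of roll_rest between -0.003 and 0.003 m and y of roll_center in the frame of roll_rest above -0.004 m and z of roll_center in the frame of roll_rest below 0.025 m and angle between the y axis of roll_center and the y axis of roll_rest, either way round below 0.06 rad and value of joint keeper below 0.6 rad), for 0.2 s.
At the end, for the whole second after the job is handed in: The roll rests down in the groove (axis within 3 mm of the seated line and within 0.06 rad of the groove, at most 25 mm up), its end within 4 mm of the end stop, at rest, and the keeper is turned to at least 1.28 rad of its 1.4, over the journal (x of roll_center in the frame of roll_rest between -0.003 and 0.003 m and y of roll_center in the frame of roll_rest between -0.004 and 0.004 m and z of roll_center in the frame of roll_rest below 0.025 m and angle between the y axis of roll_center and the y axis of roll_rest, either way round below 0.06 rad and value of joint keeper above 1.28 rad and linear speed of roll below 0.02 m/s); the robot touches nothing.
It fails at once if the roll is lifted (its axis more than 45 mm above the counter) (height (world z) of roll_center above 0.045 m).
It fails at once if the roll is squeezed or rammed: more than 30 N between fingers and roll (contact force between the fingers and roll above 30 N).
It fails at once if a bystander (hammer, jar or tin) is moved more than 30 mm (distance of any of brass_hammer, white_jar, scrap_tin from where it was at the start of the episode above 0.03 m).
It also fails if it takes over 61 s, if anything falls off the work surface, if the arm or the gripper's body presses on something with over 40 N, if the wrist force passes 120 N, or if a joint passes its speed limit or range.

## Working session

There is one attempt and no reset: what is moved stays moved. The work goes in short steps, Python scripts to look and compute and a tool call to move; the robot and the scene stay as the last step left them, time stands still between calls to the robot, and variables do not carry over. Pictures are saved under pics/ and viewed, and the job is handed in when it is done.

Besides the shell and the picture viewer there is one more tool, called after ">>>" as name(argument=value, ...) on one line, values as JSON. arm_command: Moves the arm, as the interface text tells. Its arguments: {"type":"object","properties":{"moves":{"type":"array"},"grip_force":{"type":"number"}},"required":["moves"]}

```bash
mkdir -p pics
cat > h.py <<'E'
import numpy as np, cv2, pickle
from workcell import manip
def cap(n,tag):
    c=manip.capture(n); pickle.dump(c,open(f'{tag}.pkl','wb')); cv2.imwrite(f'pics/{tag}.png',c['image'][:,:,::-1]); return c
def load(tag): return pickle.load(open(f'{tag}.pkl','rb'))
def pts(c):
    H,W=c['z_map'].shape; f=H/2/np.tan(np.radians(c['fov_y'])/2)
    u,v=np.meshgrid(np.arange(W),np.arange(H)); z=c['z_map']
    P=np.stack([(u-c['cx'])/f*z,-(v-c['cy'])/f*z,-z,np.ones_like(z)],-1)
    return (P@np.linalg.inv(c['view']).T)[...,:3]
E
python3 - <<'E'
from h import *
for n in('top','side','wrist'):
    c=cap(n,n+'0'); print(n,c['fov_y'],c['cx'],c['cy'],[k for k in c],np.linalg.inv(c['view']).round(3).tolist())
s=manip.read_state();print(s)
E
```

```text
top 45.971327668912565 282.3376980290733 210.62480213750783 ['image', 'z_map', 'fov_y', 'cx', 'cy', 'view'] [[-0.007, 0.993, -0.119, 0.364], [-1.0, -0.006, 0.003, -0.109], [0.002, 0.119, 0.993, 1.306], [0.0, 0.0, 0.0, 1.0]]
side 49.21606569545301 276.1961415309121 204.5807207414229 ['image', 'z_map', 'fov_y', 'cx', 'cy', 'view'] [[-0.996, 0.081, -0.032, 0.475], [-0.087, -0.877, 0.472, 0.538], [0.01, 0.473, 0.881, 1.293], [0.0, 0.0, 0.0, 1.0]]
wrist 66.8646491366912 284.83699239322567 217.38709445226937 ['image', 'z_map', 'fov_y', 'cx', 'cy', 'view'] [[0.426, -0.867, -0.259, 0.195], [0.905, 0.408, 0.123, 0.599], [-0.001, -0.287, 0.958, 0.385], [0.0, 0.0, 0.0, 1.0]]
{'time': 0.15, 'q': array([ 1.11099985e+00,  4.23659654e-01,  1.63051156e+00,  1.38166269e-05,
        1.08861819e+00, -1.90043177e-02]), 'joint_velocities': array([ 0.00192718, -0.00056447, -0.00193445,  0.00081473,  0.00129453,
        0.00072717]), 'joint_torque': array([-2.03273949e-04, -5.44982171e+01, -2.73921329e+01,  6.43739523e-02,
        2.03733577e-02, -9.15055193e-05]), 'tcp_pos': array([0.26644001, 0.56487483, 0.22208494]), 'tool_rot': array([-3.14039636e+00, -3.49734546e-05,  2.70079406e+00]), 'ft_force': array([ 0.27244056, -0.99091898, -0.79965954]), 'torque': array([-0.01285623, -0.0200506 , -0.00312856]), 'gripper_width': 0.08820631719989952}
```

View pics/top0.png

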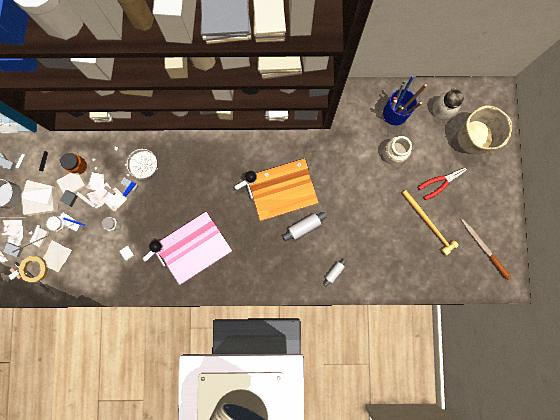

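View pics/side0.png

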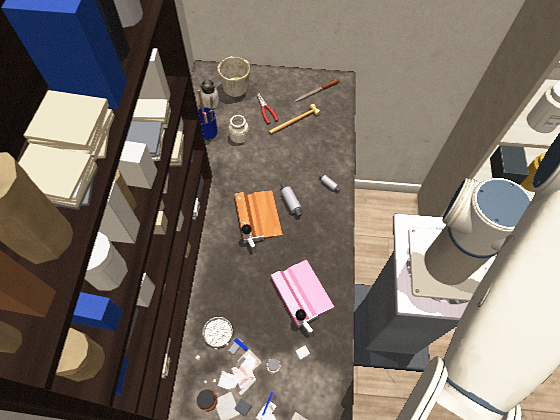

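The orange wooden rest sits at about (283,190) in the top view, with its knob at (250,177). The larger roll is at (304,226). The pink rest and the small roll at (334,271) are decoys. I'll measure from the enlarged depth data.

Run:
```python
from h import *
c=load('top0');P=pts(c)
im=cv2.resize(c['image'][145:255,220:360,::-1],None,fx=5.6,fy=5.4,interpolation=cv2.INTER_CUBIC);cv2.imwrite('pics/crop.png',im)
z=np.clip(P[145:255,220:360,2]*1000,-5,90);
im=cv2.applyColorMap(((z+5)*2.6).astype(np.uint8),cv2.COLORMAP_JET);cv2.imwrite('pics/cropz.png',cv2.resize(im,None,fx=5.6,fy=5.4,interpolation=cv2.INTER_NEAREST))
for v,u in [(226,304),(177,250),(190,283),(240,300),(140,220),(230,250),(185,238)]: print(v,u,P[v,u].round(4))
# shelf front edge
for v in range(100,160,3): print(v,P[v,200].round(3),P[v,280].round(3),P[v,310].round(3))
```

```text
226 304 [ 0.4774 -0.1687  0.0307]
177 250 [ 0.5984 -0.0318  0.0755]
190 283 [ 0.5751 -0.1152  0.0114]
240 300 [ 4.431e-01 -1.592e-01  4.000e-04]
140 220 [ 0.7162  0.0547 -0.005 ]
230 250 [ 0.4706 -0.027  -0.0029]
185 238 [0.584  0.0013 0.0415]
100 [0.763 0.079 0.18 ] [ 0.762 -0.109  0.18 ] [ 0.763 -0.18   0.178]
103 [0.756 0.08  0.179] [ 0.756 -0.109  0.177] [ 0.754 -0.179  0.181]
106 [0.75  0.08  0.178] [ 0.747 -0.109  0.182] [ 0.748 -0.179  0.177]
109 [0.745 0.081 0.17 ] [ 0.744 -0.109  0.169] [ 0.744 -0.18   0.167]
112 [0.782 0.103 0.036] [ 0.774 -0.109  0.054] [ 0.766 -0.185  0.079]
115 [0.78  0.106 0.017] [ 0.766 -0.109  0.055] [ 0.766 -0.187  0.054]
118 [0.772 0.106 0.016] [ 0.761 -0.108  0.046] [ 0.765 -0.188  0.03 ]
121 [0.764 0.107 0.013] [ 0.76  -0.108  0.021] [ 0.761 -0.189  0.017]
124 [0.755 0.106 0.015] [ 0.752 -0.108  0.021] [ 0.752 -0.189  0.02 ]
127 [0.748 0.107 0.011] [ 0.745 -0.108  0.017] [ 0.745 -0.189  0.015]
130 [ 0.743  0.109 -0.002] [ 0.741 -0.108  0.001] [ 0.741 -0.19   0.001]
133 [0.734 0.108 0.001] [ 0.734 -0.108 -0.003] [ 0.733 -0.189  0.   ]
136 [ 0.727  0.109 -0.003] [ 0.724 -0.108  0.002] [ 0.726 -0.19  -0.005]
139 [0.717 0.108 0.002] [ 0.718 -0.108 -0.004] [ 0.716 -0.189 -0.001]
142 [ 0.71   0.109 -0.003] [ 0.709 -0.108 -0.004] [ 0.708 -0.189 -0.002]
145 [ 0.702  0.108 -0.002] [ 0.7   -0.108  0.001] [ 0.7   -0.189 -0.004]
148 [ 0.694  0.109 -0.004] [ 0.692 -0.108 -0.003] [ 0.692 -0.189 -0.004]
151 [0.685 0.108 0.001] [ 0.684 -0.108 -0.001] [ 0.682 -0.189  0.004]
154 [ 0.677  0.108 -0.001] [ 0.677 -0.108 -0.006] [ 0.674 -0.189  0.002]
157 [ 0.669  0.108 -0.003] [ 0.667 -0.108  0.   ] [ 0.667 -0.189 -0.002]
```

View pics/crop.png

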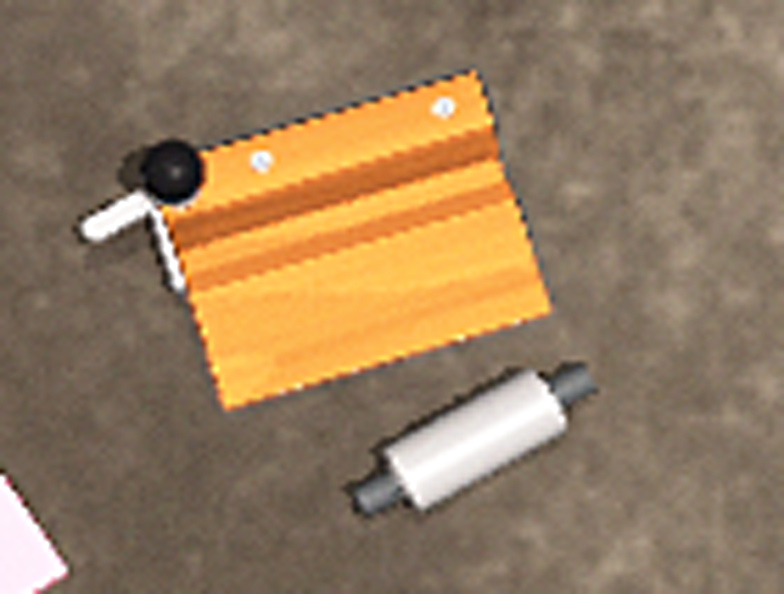

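View pics/cropz.png

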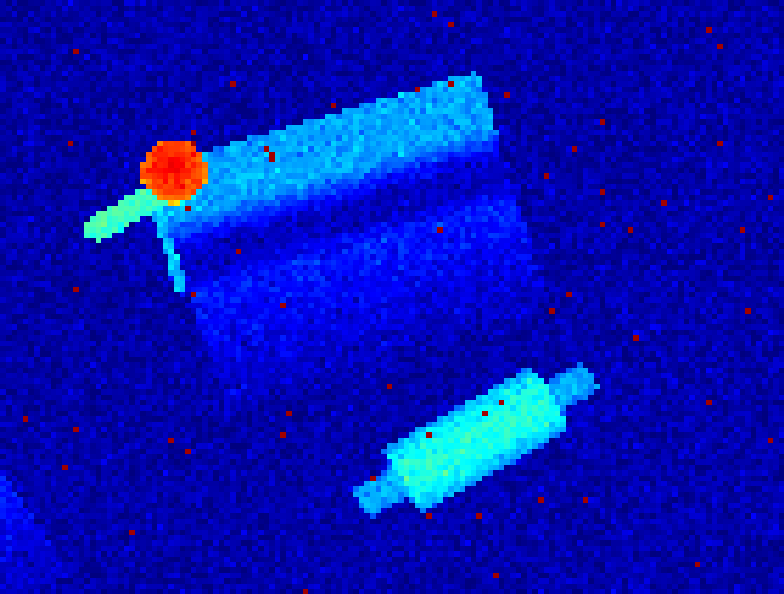

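```bash
cat >> h.py <<'E'
def proj(c,X):
    H=420; f=H/2/np.tan(np.radians(c['fov_y'])/2)
    p=np.c_[X,np.ones(len(X))]@c['view'].T
    return np.c_[c['cx']+f*p[:,0]/-p[:,2], c['cy']-f*p[:,1]/-p[:,2]]
E
python3 - <<'E'
from h import *
from scipy.optimize import least_squares
c=load('top0');P=pts(c)
R=lambda a:np.array([[np.cos(a),-np.sin(a)],[np.sin(a),np.cos(a)]])
obj=np.array([[-72,62,0],[-72,-100,0],[50,-100,25],[36,51,66],[22,-100,25]])/1000
pc=np.array([[222,410],[552,312],[480,70],[174,171],[497,127]])/[5.6,5.4]+[220,145]-.5+.1
def f(p):
    X=np.c_[obj[:,:2]@R(p[2]).T+p[:2],obj[:,2]]
    return (proj(c,X)-pc).ravel()
r=least_squares(f,[.57,-.1,.2]);print(r.x,r.fun.round(2))
# roll
m=np.zeros(P.shape[:2],bool);m[200:250,270:340]=1
z=P[...,2];
rm=m&(z>.008)&(z<.05)&(P[...,0]<.53)
hsv=cv2.cvtColor(c['image'],cv2.COLOR_RGB2HSV); rm&=hsv[...,1]<60
rm=cv2.morphologyEx(rm.astype(np.uint8),cv2.MORPH_OPEN,np.ones((2,2)))>0
n,l,s,ce=cv2.connectedComponentsWithStats(rm.astype(np.uint8));k=1+np.argmax(s[1:,4]);rm=l==k;print(s[k])
v,u=np.nonzero(rm)
# fit silhouette: project model pixels at z=18 -> compare
rect=cv2.minAreaRect(np.c_[u,v].astype(np.float32));print(rect)
def unproj(px,h):
    cam=np.linalg.inv(c['view']);f=210/np.tan(np.radians(c['fov_y'])/2)
    d=cam[:3,:3]@np.array([(px[0]-c['cx'])/f,-(px[1]-c['cy'])/f,-1]);o=cam[:3,3];return o+d*(h-o[2])/d[2]
bx=cv2.boxPoints(rect)
ctr=unproj(rect[0],.018);Q=np.array([unproj(b,.018) for b in bx]);print(ctr.round(4),Q.round(4).tolist())
e=np.array([Q[1]-Q[0],Q[2]-Q[1]]);L=np.linalg.norm(e,axis=1);k=L.argmax();print(L,'axis',e[k]/L[k])
th=r.x[2]
a=np.arctan2(*(e[k][:2][::-1]));print('roll axis dir',a, 'rest y dir',th+np.pi/2)
print('roll in rest', R(th).T@(ctr[:2]-r.x[:2]))
# journal end crops
for e_ in ([358,500],[590,378]): print(unproj(np.array(e_)/[5.6,5.4]+[220,145]-.4,.018))
b=(z>.05)&(z<.09)&(P[...,0]>.55)&(P[...,0]<.64)&(abs(P[...,1]+.035)<.03);print('ball',np.median(P[b],0))
print('ballmodel',R(th)@[.036,.051]+r.x[:2])
E
```

```text
[ 0.58243299 -0.09213736  0.28589487] [ 0.48 -0.17 -0.1   0.52 -0.25  0.22  0.05 -0.2  -0.17 -0.36]
[284 214  43  27 522]
((305.4315490722656, 226.8817596435547), (13.710174560546875, 47.507354736328125), 59.93141555786133)
[ 0.4762 -0.173   0.018 ] [[0.461, -0.1103, 0.018], [0.5228, -0.2185, 0.018], [0.4914, -0.236, 0.018], [0.4299, -0.128, 0.018]]
[0.12463445 0.03590208] axis [ 0.49599358 -0.86832619  0.        ]
roll axis dir -1.051817619268874 rest y dir 1.8566911922367395
roll in rest [-0.12478522 -0.04765082]
[ 0.44959085 -0.1156709   0.018     ]
[ 0.50808095 -0.22458256  0.018     ]
ball [ 0.60020297 -0.03282162  0.07519682]
ballmodel [ 0.60258892 -0.03305489]
```

```bash
cat >> h.py <<'E'
TH=.2859; O=np.array([.5824,-.0921])
def Rm(a): return np.array([[np.cos(a),-np.sin(a)],[np.sin(a),np.cos(a)]])
def r2w(x,y): return Rm(TH)@[x,y]+O
def w2r(p): return Rm(TH).T@(np.asarray(p)[:2]-O)
def plan(p0,yaw0,segs,g):
    """segs: list of (n,pos,yaw); prints rows, rounded, tracking rounding"""
    p=np.array(p0,float);yw=yaw0;rows=[]
    for n,pt,yt in segs:
        for i in range(n):
            k=n-i
            d=(np.array(pt)-p)/k; t=-(yt-yw)/k
            s=np.array([d[:2]@[np.cos(yw),np.sin(yw)],d[:2]@[np.sin(yw),-np.cos(yw)],-d[2]])*100
            s=s.round(2);t=round(t,3)
            rows.append([g,s.tolist(),t])
            w=s/100
            p=p+np.r_[w[0]*np.array([np.cos(yw),np.sin(yw)])+w[1]*np.array([np.sin(yw),-np.cos(yw)]),-w[2]];yw-=t
    for i in range(0,len(rows),10): print(rows[i:i+10])
    print('end',p,yw)
def st():
    s=manip.read_state();print('t',round(s['time'],2),'tcp',s['tcp_pos'].round(4),'rot',s['tool_rot'].round(3),'rest',w2r(s['tcp_pos']).round(4),'F',s['ft_force'].round(2),'g',round(s['gripper_width'],4),'q',s['q'].round(2));return s
E
python3 - <<'E'
from h import *
plan([.2664,.5649,.222],2.701,[(9,[.42,.18,.2],1.45),(8,[.438,-.193,.15],.493),(3,[.438,-.193,.15],.493)],4.0)
E
```

```text
[[4.0, [-3.37, -3.14, 0.24], 0.139], [4.0, [-3.77, -2.64, 0.24], 0.139], [4.0, [-4.1, -2.1, 0.25], 0.139], [4.0, [-4.35, -1.51, 0.24], 0.139], [4.0, [-4.52, -0.89, 0.25], 0.139], [4.0, [-4.6, -0.25, 0.24], 0.139], [4.0, [-4.59, 0.38, 0.25], 0.139], [4.0, [-4.49, 1.02, 0.24], 0.139], [4.0, [-4.3, 1.62, 0.25], 0.139], [4.0, [-4.6, 0.79, 0.62], 0.12]]
[[4.0, [-4.47, 1.33, 0.63], 0.12], [4.0, [-4.28, 1.86, 0.62], 0.119], [4.0, [-4.03, 2.35, 0.63], 0.12], [4.0, [-3.73, 2.82, 0.62], 0.119], [4.0, [-3.36, 3.24, 0.63], 0.12], [4.0, [-2.95, 3.62, 0.62], 0.119], [4.0, [-2.5, 3.94, 0.63], 0.12], [4.0, [-0.0, 0.0, -0.0], -0.0], [4.0, [-0.0, 0.0, -0.0], -0.0], [4.0, [-0.0, 0.0, -0.0], -0.0]]
end [ 0.43801936 -0.19296522  0.15      ] 0.4929999999999991
```

>>> arm_command(moves=[[4.0,[-3.4,-3.1,0.2],0.14],[4.0,[-3.8,-2.6,0.2],0.14],[4.0,[-4.1,-2.1,0.2],0.14],[4.0,[-4.4,-1.5,0.2],0.14],[4.0,[-4.5,-0.9,0.3],0.14],[4.0,[-4.6,-0.2,0.2],0.14],[4.0,[-4.6,0.4,0.3],0.14],[4.0,[-4.5,1.0,0.2],0.14],[4.0,[-4.3,1.6,0.3],0.14],[4.0,[-4.6,0.8,0.6],0.12]])

```text
time: 1.4
tcp_pos: [0.4231, 0.1321, 0.1958]
tool_rot: [3.14, -0.001, 1.317]
ft_force: [0.1, 0.2, -0.0]
gripper_width: 0.0403
```

Run:
```python
from h import *
s=st()
p=s['tcp_pos'];y=s['tool_rot'][2]
plan(p,y,[(8,[.438,-.193,.15],.493)],4.0)
```

```text
t 1.4 tcp [0.4231 0.1321 0.1958] rot [ 3.140e+00 -1.000e-03  1.317e+00] rest [-0.0896  0.26  ] F [ 0.15  0.18 -0.04] g 0.0403 q [ 0.28  0.19  2.04 -0.    0.91  0.53]
[[4.0, [-3.89, 1.2, 0.57], np.float64(0.103)], [4.0, [-3.74, 1.6, 0.57], np.float64(0.103)], [4.0, [-3.56, 1.97, 0.57], np.float64(0.103)], [4.0, [-3.34, 2.33, 0.57], np.float64(0.103)], [4.0, [-3.08, 2.66, 0.58], np.float64(0.103)], [4.0, [-2.79, 2.96, 0.57], np.float64(0.103)], [4.0, [-2.47, 3.23, 0.58], np.float64(0.103)], [4.0, [-2.12, 3.46, 0.57], np.float64(0.103)]]
end [ 0.43798925 -0.19299484  0.1500342 ] 0.4925332984256321
```

>>> arm_command(moves=[[4.0,[-3.9,1.2,0.6],0.103],[4.0,[-3.7,1.6,0.6],0.103],[4.0,[-3.6,2.0,0.6],0.103],[4.0,[-3.3,2.3,0.6],0.103],[4.0,[-3.1,2.7,0.6],0.103],[4.0,[-2.8,3.0,0.5],0.103],[4.0,[-2.5,3.2,0.5],0.103],[4.0,[-2.1,3.5,0.5],0.103],[4.0,[0,0,0],0],[4.0,[0,0,0],0]])

```text
time: 2.65
tcp_pos: [0.4383, -0.1919, 0.1505]
tool_rot: [-3.141, 0.0, 0.497]
ft_force: [-0.1, 0.5, 0.6]
gripper_width: 0.0399
```

Run:
```python
from h import *
s=st(); cap('wrist','w1'); cap('top','t1')
plan(s['tcp_pos'],s['tool_rot'][2],[(8,[.438,-.193,.011],.493)],4.0)
```

```text
t 2.65 tcp [ 0.4383 -0.1919  0.1505] rot [-3.141  0.     0.497] rest [-0.1663 -0.0551] F [-0.14  0.47  0.6 ] g 0.0399 q [-0.44  0.32  2.    0.    0.82  0.64]
[[4.0, [-0.01, 0.01, 1.74], np.float64(0.001)], [4.0, [-0.01, 0.01, 1.74], np.float64(0.0)], [4.0, [-0.01, 0.01, 1.74], np.float64(0.001)], [4.0, [-0.01, 0.01, 1.75], np.float64(0.0)], [4.0, [-0.01, 0.01, 1.74], np.float64(0.001)], [4.0, [-0.01, 0.01, 1.75], np.float64(0.0)], [4.0, [-0.01, 0.01, 1.74], np.float64(0.001)], [4.0, [-0.01, 0.01, 1.75], np.float64(0.0)]]
end [ 0.43802203 -0.19296122  0.01096298] 0.4932258208926834
```

View pics/w1.png

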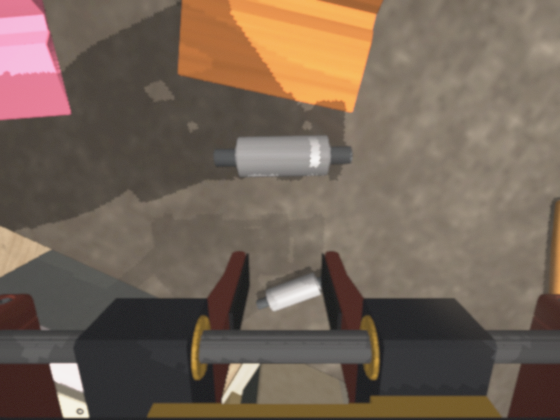

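The wrist view shows the big roll at (283,156), square to the jaws and centred between the fingers. The small decoy roll is at (292,290), so I'll check where it actually lies before descending.

Run:
```python
from h import *
c=load('w1');P=pts(c)
for v,u in [(290,292),(295,270),(282,315),(156,283),(155,216),(155,350)]: print(P[v,u].round(4))
p=[.4383,-.1919]; 
for q in (P[290,292],P[156,283]): print(Rm(.497).T@(q[:2]-p))
for u in(240,327):
  col=P[125:190,u]; print(col[(col[:,2]>.015)][:,[0,1,2]].max(0), col[(col[:,2]>.015)].min(0))
```

```text
[ 0.3655 -0.2395  0.0218]
[ 0.3484 -0.2229  0.0196]
[ 0.3848 -0.2557  0.0219]
[ 0.4818 -0.1662  0.0359]
[ 0.4533 -0.1139  0.0268]
[ 0.5101 -0.2186  0.0259]
[-0.08667666 -0.00718587]
[0.05047994 0.00186598]
[ 0.47659692 -0.12502904  0.03719548] [ 0.44665912 -0.1409182   0.01920131]
[ 0.51296961 -0.15441455  0.31300862] [ 0.48758932 -0.20757413  0.02623411]
```

>>> arm_command(moves=[[4.0,[0,0,2.0],0],[4.0,[0,0,2.0],0],[4.0,[0,0,2.0],0],[4.0,[0,0,2.0],0],[4.0,[0,0,2.0],0],[4.0,[0,0,2.0],0],[4.0,[0,0,1.0],0],[4.0,[0,0,0.9],0],[4.0,[0.5,0,0],0],[4.0,[0.5,0,0],0]])

```text
time: 4.0
tcp_pos: [0.4483, -0.1875, 0.0121]
tool_rot: [3.141, -0.001, 0.497]
ft_force: [-0.5, 1.0, -0.4]
gripper_width: 0.0393
```

Run:
```python
from h import *
s=st(); 
p=s['tcp_pos'];y=s['tool_rot'][2]
# push: go forward gently 15mm along tool, then rotate to TH and climb
a=p+np.array([np.cos(y),np.sin(y),0])*.02
e=lambda x,yy,z:np.r_[r2w(x,yy),z]
print(w2r(a))
plan(p,y,[(5,a,y),(15,e(-.108,-.036,.012),TH),(15,e(-.04,-.036,.021),TH)],4.0)
```

```text
t 4.0 tcp [ 0.4483 -0.1875  0.0121] rot [ 3.141e+00 -1.000e-03  4.970e-01] rest [-0.1555 -0.0537] F [-0.53  0.95 -0.4 ] g 0.0393 q [-0.42  0.59  2.03  0.    0.52  0.65]
[-0.13598818 -0.04956112]
[[4.0, [0.4, 0.0, -0.0], np.float64(-0.0)], [4.0, [0.4, -0.0, -0.0], np.float64(-0.0)], [4.0, [0.4, -0.0, -0.0], np.float64(-0.0)], [4.0, [0.4, -0.0, -0.0], np.float64(-0.0)], [4.0, [0.4, -0.0, -0.0], np.float64(-0.0)], [4.0, [0.2, -0.05, 0.0], np.float64(0.014)], [4.0, [0.2, -0.05, 0.0], np.float64(0.014)], [4.0, [0.2, -0.06, 0.0], np.float64(0.014)], [4.0, [0.2, -0.06, 0.0], np.float64(0.014)], [4.0, [0.2, -0.06, 0.0], np.float64(0.014)]]
[[4.0, [0.2, -0.06, 0.0], np.float64(0.014)], [4.0, [0.2, -0.07, 0.0], np.float64(0.014)], [4.0, [0.19, -0.07, 0.0], np.float64(0.014)], [4.0, [0.19, -0.07, 0.0], np.float64(0.014)], [4.0, [0.19, -0.07, 0.0], np.float64(0.014)], [4.0, [0.19, -0.08, 0.0], np.float64(0.014)], [4.0, [0.19, -0.08, 0.0], np.float64(0.014)], [4.0, [0.19, -0.08, 0.0], np.float64(0.014)], [4.0, [0.2, -0.08, 0.01], np.float64(0.014)], [4.0, [0.19, -0.09, 0.0], np.float64(0.015)]]
[[4.0, [0.45, -0.0, -0.06], np.float64(-0.0)], [4.0, [0.45, -0.0, -0.06], np.float64(-0.0)], [4.0, [0.45, -0.0, -0.06], np.float64(-0.0)], [4.0, [0.45, -0.0, -0.06], np.float64(-0.0)], [4.0, [0.45, -0.0, -0.06], np.float64(-0.0)], [4.0, [0.45, -0.0, -0.06], np.float64(-0.0)], [4.0, [0.46, -0.0, -0.06], np.float64(-0.0)], [4.0, [0.45, -0.0, -0.06], np.float64(-0.0)], [4.0, [0.46, -0.0, -0.06], np.float64(-0.0)], [4.0, [0.45, -0.0, -0.06], np.float64(-0.0)]]
[[4.0, [0.46, -0.0, -0.06], np.float64(-0.0)], [4.0, [0.45, -0.0, -0.06], np.float64(-0.0)], [4.0, [0.46, -0.0, -0.06], np.float64(-0.0)], [4.0, [0.45, -0.0, -0.06], np.float64(-0.0)], [4.0, [0.46, -0.0, -0.06], np.float64(-0.0)]]
end [ 0.55418969 -0.13792977  0.02103269] 0.28581892075210946
```

>>> arm_command(moves=[[4.0,[0.4,0,0],0],[4.0,[0.3,0,0],0],[4.0,[0.3,0,0],0],[4.0,[0.2,0,0],0],[4.0,[0.2,0,0],0],[4.0,[0.2,0,0],0.015],[4.0,[0.2,0,0],0.015],[4.0,[0.2,0,0],0.015],[4.0,[0.2,0,0],0.015],[4.0,[0.2,0,0],0.015]])

```text
time: 5.25
tcp_pos: [0.4689, -0.1763, 0.0117]
tool_rot: [3.142, 0.0, 0.421]
ft_force: [-0.0, -0.4, 0.5]
gripper_width: 0.0401
```

```bash
cat >> h.py <<'E'
def look(tag,cam='wrist'):
    s=st(); c=cap(cam,tag); return s,c,pts(c)
E
python3 - <<'E'
from h import *
s,c,P=look('w2')
E
```

```text
t 5.25 tcp [ 0.4689 -0.1763  0.0117] rot [3.142 0.    0.421] rest [-0.1326 -0.0488] F [-0.01 -0.37  0.48] g 0.0401 q [-0.38  0.6   2.   -0.    0.54  0.77]
```

View pics/w2.png

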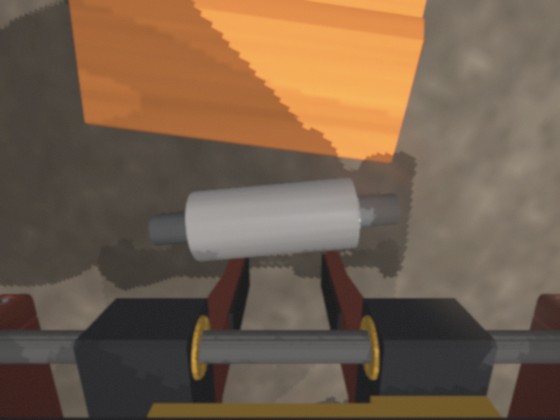

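The roll at (275,220) is about 4 mm left of the finger centre and slightly turned. The fingers are just behind it, so I'll keep pushing, turning and shifting left.

>>> arm_command(moves=[[4.0,[0.1,-0.1,0],0.015],[4.0,[0.1,-0.1,0],0.015],[4.0,[0.2,-0.1,0],0.015],[4.0,[0.2,-0.1,0],0.015],[4.0,[0.2,0,0],0.015],[4.0,[0.2,0,0],0.015],[4.0,[0.2,0,0],0.015],[4.0,[0.2,0,0],0.015],[4.0,[0.2,0,0],0.015],[4.0,[0.2,0,0],0]])

```text
time: 6.55
tcp_pos: [0.4843, -0.1665, 0.0117]
tool_rot: [-3.142, 0.0, 0.287]
ft_force: [-1.3, 0.5, 0.6]
gripper_width: 0.0402
```

Run:
```python
from h import *
s,c,P=look('w3')
```

```text
t 6.55 tcp [ 0.4843 -0.1665  0.0117] rot [-3.142  0.     0.287] rest [-0.1152 -0.0437] F [-1.33  0.47  0.62] g 0.0402 q [-0.35  0.61  1.98 -0.    0.56  0.93]
```

View pics/w3.png

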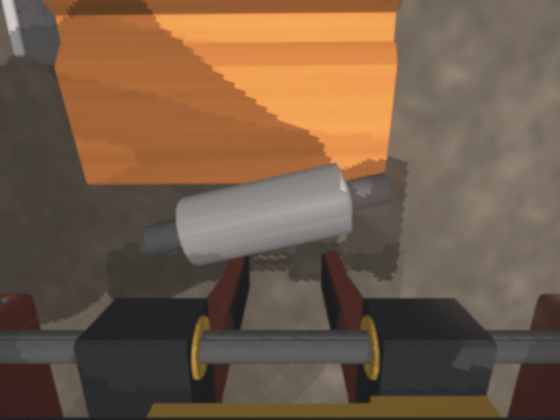

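The rest's stripes are now level in view, so the tool yaw is right. The roll is still about 0.18 rad off and 9 mm to the left of the fingers. I'll back off slightly, shift left and open a bit wider.

>>> arm_command(moves=[[4.6,[-0.4,0,0],0],[4.6,[0,-0.6,0],0],[4.6,[0,-0.6,0],0],[4.6,[0.2,0,0],0],[4.6,[0.2,0,0],0],[4.6,[0.2,0,0],0],[4.6,[0.2,0,0],0],[4.6,[0.2,0,0],0],[4.6,[0.2,0,0],0],[4.6,[0.2,0,0],0]])

```text
time: 7.85
tcp_pos: [0.4905, -0.1522, 0.0117]
tool_rot: [-3.142, 0.0, 0.287]
ft_force: [-1.5, -0.2, 1.3]
gripper_width: 0.046
```

Run:
```python
from h import *
s,c,P=look('w4')
```

```text
t 7.85 tcp [ 0.4905 -0.1522  0.0117] rot [-3.142  0.     0.287] rest [-0.1051 -0.0317] F [-1.52 -0.17  1.29] g 0.046 q [-0.32  0.61  1.97 -0.    0.56  0.96]
```

View pics/w4.png

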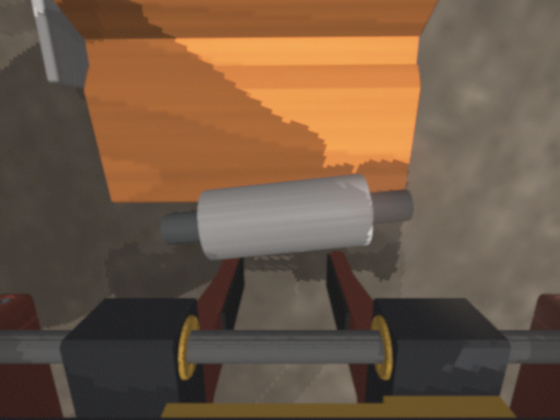

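The roll is centred at col 286 and only about 0.07 rad off. It has reached the foot of the ramp, so I'll push up with a gradual rise.

>>> arm_command(moves=[[4.6,[0.2,0,0],0],[4.6,[0.2,0,0],0],[4.6,[0.2,0,-0.05],0],[4.6,[0.2,0,-0.05],0],[4.6,[0.2,0,-0.05],0],[4.6,[0.2,0,-0.05],0],[4.6,[0.2,0,-0.05],0],[4.6,[0.2,0,-0.05],0],[4.6,[0.2,0,-0.05],0],[4.6,[0.2,0,-0.05],0]])

```text
time: 9.15
tcp_pos: [0.5097, -0.1465, 0.0157]
tool_rot: [-3.142, 0.0, 0.287]
ft_force: [-4.1, -0.9, 1.8]
gripper_width: 0.0461
```

Run:
```python
from h import *
s,c,P=look('w5')
```

```text
t 9.15 tcp [ 0.5097 -0.1465  0.0157] rot [-3.142  0.     0.287] rest [-0.0851 -0.0317] F [-4.13 -0.89  1.79] g 0.0461 q [-0.3   0.62  1.94 -0.    0.59  0.98]
```

View pics/w5.png

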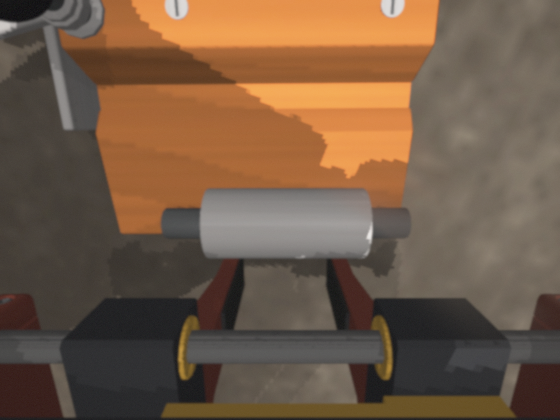

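Now aligned with both fingers on the roll. Continuing up the ramp.

>>> arm_command(moves=[[4.6,[0.25,0,-0.05],0],[4.6,[0.25,0,-0.05],0],[4.6,[0.25,0,-0.05],0],[4.6,[0.25,0,-0.05],0],[4.6,[0.25,0,-0.05],0],[4.6,[0.25,0,-0.05],0],[4.6,[0.25,0,-0.05],0],[4.6,[0.25,0,-0.05],0],[4.6,[0.25,0,-0.05],0],[4.6,[0.25,0,-0.05],0]])

```text
time: 10.45
tcp_pos: [0.5337, -0.1395, 0.0207]
tool_rot: [3.142, 0.0, 0.287]
ft_force: [-3.8, -0.8, 2.5]
gripper_width: 0.0463
```

Run:
```python
from h import *
s,c,P=look('w6')
```

```text
t 10.45 tcp [ 0.5337 -0.1395  0.0207] rot [3.142 0.    0.287] rest [-0.0601 -0.0317] F [-3.8  -0.79  2.5 ] g 0.0463 q [-0.28  0.63  1.89 -0.    0.63  1.01]
```

View pics/w6.png

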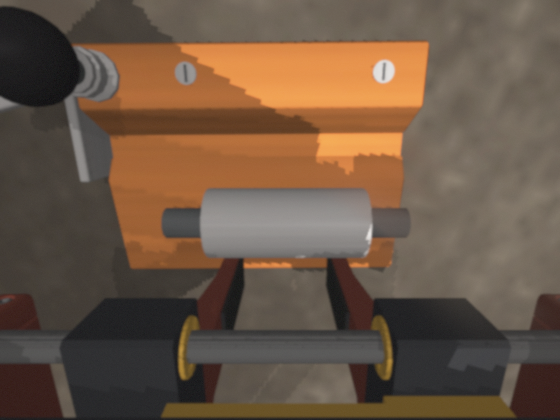

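>>> arm_command(moves=[[4.6,[0.25,0,-0.04],0],[4.6,[0.25,0,-0.04],0],[4.6,[0.25,0,-0.04],0],[4.6,[0.2,0,-0.02],0],[4.6,[0.2,0,0],0],[4.6,[0.2,0,0],0],[4.6,[0.2,0,0],0],[4.6,[0.2,0,0],0],[4.6,[0,0,0],0],[4.6,[0,0,0],0]])

```text
time: 11.75
tcp_pos: [0.5512, -0.1346, 0.0222]
tool_rot: [3.141, -0.002, 0.287]
ft_force: [1.1, -0.1, -0.5]
gripper_width: 0.0458
```

Run:
```python
from h import *
s,c,P=look('w7')
```

```text
t 11.75 tcp [ 0.5512 -0.1346  0.0222] rot [ 3.141e+00 -2.000e-03  2.870e-01] rest [-0.0419 -0.032 ] F [ 1.1  -0.1  -0.52] g 0.0458 q [-0.26  0.64  1.85  0.    0.65  1.02]
```

View pics/w7.png

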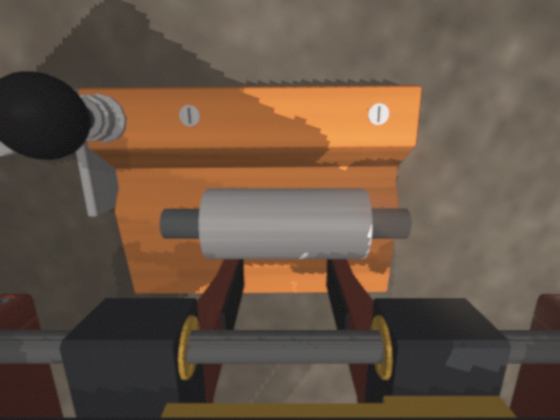

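Near the crest, still on the fingers.

>>> arm_command(moves=[[4.6,[0.2,0,0],0],[4.6,[0.2,0,0],0],[4.6,[0.2,0,0],0],[4.6,[0.15,0,0],0],[4.6,[0.15,0,0],0],[4.6,[0.15,0,0],0],[4.6,[0,0,0],0],[4.6,[0,0,0],0],[4.6,[0,0,0],0],[4.6,[0,0,0],0]])

```text
time: 13.05
tcp_pos: [0.5603, -0.1316, 0.0221]
tool_rot: [-3.142, 0.0, 0.287]
ft_force: [-0.2, -1.1, 0.1]
gripper_width: 0.0462
```

Run:
```python
from h import *
s,c,P=look('w8')
```

```text
t 13.05 tcp [ 0.5603 -0.1316  0.0221] rot [-3.142  0.     0.287] rest [-0.0323 -0.0317] F [-0.21 -1.07  0.1 ] g 0.0462 q [-0.25  0.65  1.83 -0.    0.66  1.03]
```

View pics/w8.png

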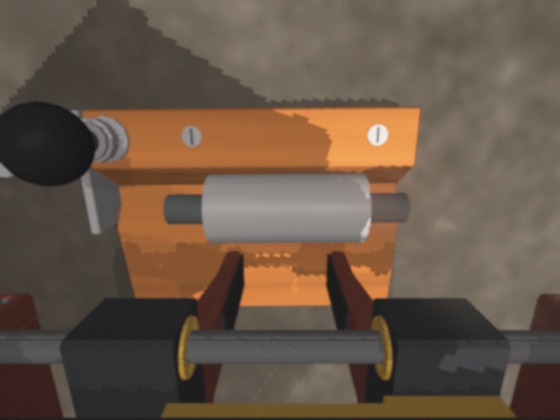

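The roll has dropped into the groove, at y of about -32 mm. I'll retreat, close the fingers, and go round to its -y end.

Run:
```python
from h import *
s=st();y=s['tool_rot'][2];e=lambda x,yy,z:np.r_[r2w(x,yy),z]
plan(s['tcp_pos'],y,[(1,e(-.042,-.032,.0221),TH),(3,e(-.042,-.032,.075),TH),(5,e(0,-.135,.075),TH),(1,e(0,-.135,.055),TH),(4,e(0,-.135,.0195),TH)],0)
```

```text
t 13.1 tcp [ 0.5604 -0.1316  0.0221] rot [-3.142  0.     0.287] rest [-0.0323 -0.0317] F [ 0.18 -0.12 -0.32] g 0.0462 q [-0.25  0.65  1.83 -0.    0.66  1.03]
[[0, [-0.97, 0.03, -0.0], np.float64(0.001)], [0, [-0.0, 0.0, -1.76], np.float64(-0.0)], [0, [-0.0, 0.0, -1.77], np.float64(-0.0)], [0, [-0.0, 0.0, -1.76], np.float64(-0.0)], [0, [0.84, 2.06, -0.0], np.float64(-0.0)], [0, [0.84, 2.06, -0.0], np.float64(-0.0)], [0, [0.84, 2.06, -0.0], np.float64(-0.0)], [0, [0.84, 2.06, -0.0], np.float64(-0.0)], [0, [0.84, 2.06, -0.0], np.float64(-0.0)], [0, [0.0, 0.0, 2.0], np.float64(-0.0)]]
[[0, [0.0, 0.0, 0.89], np.float64(-0.0)], [0, [0.0, 0.0, 0.89], np.float64(-0.0)], [0, [0.0, 0.0, 0.88], np.float64(-0.0)], [0, [0.0, 0.0, 0.89], np.float64(-0.0)]]
end [ 0.6204624  -0.22159749  0.01948212] 0.2857511485652201
```

>>> arm_command(moves=[[4.6,[-1.0,0,0],0],[0,[0,0,-1.8],0],[0,[0,0,-1.8],0],[0,[0,0,-1.8],0],[0,[0.84,2.1,0],0],[0,[0.84,2.1,0],0],[0,[0.84,2.1,0],0],[0,[0.84,2.1,0],0],[0,[0.84,2.0,0],0],[0,[0,0,1.0],0]], grip_force=5)

```text
time: 14.35
tcp_pos: [0.6224, -0.2236, 0.0678]
tool_rot: [3.139, -0.003, 0.286]
ft_force: [-0.2, 0.3, 0.3]
gripper_width: 0.0002
```

Run:
```python
from h import *
s,c,P=look('w9');cap('top','t9');t=load('top0')
P=pts(load('t9'));im=load('t9')['image'][130:250,210:350,::-1];cv2.imwrite('pics/t9c.png',cv2.resize(im,None,fx=5,fy=5,interpolation=cv2.INTER_CUBIC))
```

```text
t 14.35 tcp [ 0.6224 -0.2236  0.0678] rot [ 3.139e+00 -3.000e-03  2.860e-01] rest [ 0.0013 -0.1374] F [-0.24  0.28  0.33] g 0.0002 q [-0.36  0.66  1.63 -0.    0.85  0.92]
```

View pics/w9.png

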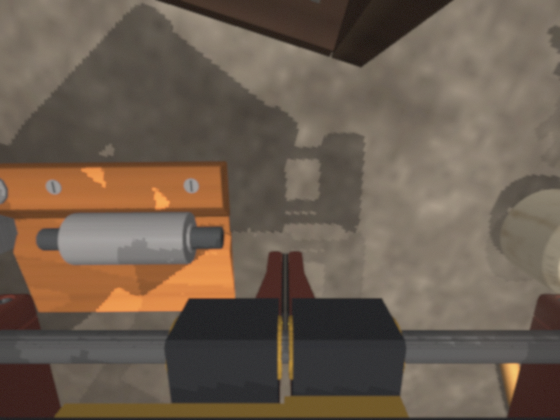

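View pics/t9c.png

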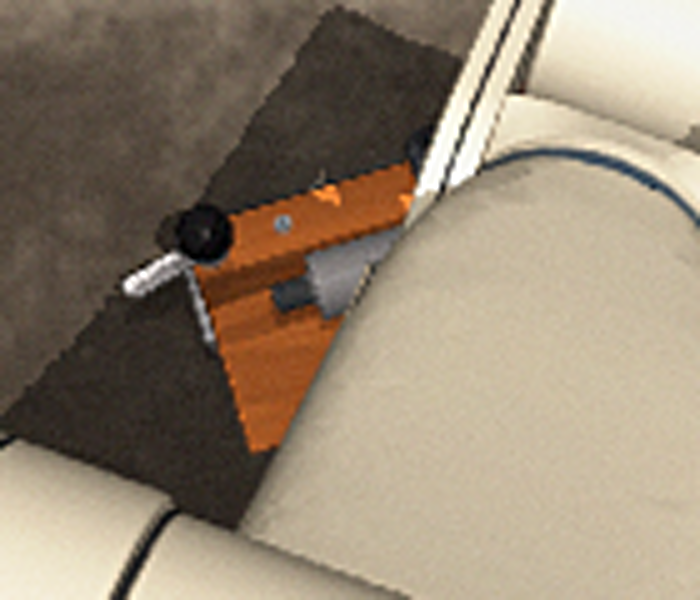

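Run:
```python
from h import *
P=pts(load('w9'))
for v,u in [(237,40),(237,55),(240,70),(238,125),(237,190),(237,205),(237,220)]: print(u,w2r(P[v,u]).round(4),P[v,u,2].round(4))
for u in(90,160):
    col=np.array([np.r_[w2r(P[v,u]),P[v,u,2]] for v in range(205,272,4)]);print(col.round(3).tolist())
```

```text
40 [0.0062 0.0259] 0.0305
55 [0.006  0.0164] 0.0298
70 [ 0.0081 -0.0014] 0.0412
125 [ 0.0091 -0.0358] 0.0402
190 [ 0.0067 -0.0746] 0.0318
205 [ 0.0062 -0.0841] 0.0304
220 [ 0.0059 -0.094 ] 0.0295
[[0.027, -0.008, 0.026], [0.024, -0.006, 0.024], [0.021, -0.006, 0.023], [0.02, -0.009, 0.028], [0.018, -0.01, 0.032], [0.016, -0.012, 0.036], [0.014, -0.013, 0.038], [0.013, -0.014, 0.04], [0.009, -0.013, 0.039], [0.007, -0.014, 0.041], [0.005, -0.013, 0.041], [0.002, -0.013, 0.042], [-0.001, -0.012, 0.041], [-0.004, -0.011, 0.04], [-0.007, -0.01, 0.039], [-0.024, 0.01, 0.01], [-0.027, 0.01, 0.01]]
[[0.027, -0.055, 0.026], [0.024, -0.053, 0.023], [0.021, -0.053, 0.023], [0.02, -0.056, 0.031], [0.018, -0.056, 0.033], [0.016, -0.057, 0.035], [0.015, -0.058, 0.038], [0.012, -0.058, 0.04], [0.01, -0.058, 0.04], [0.008, -0.058, 0.041], [0.005, -0.058, 0.042], [0.002, -0.058, 0.042], [-0.001, -0.058, 0.042], [-0.004, -0.056, 0.04], [-0.008, -0.055, 0.037], [-0.024, -0.043, 0.01], [-0.028, -0.042, 0.009]]
```

Seated straight with its top at 41 mm; ends at y of about +29 and -95 mm. I'll descend and approach the end face.

>>> arm_command(moves=[[0,[0.1,0,1.6],0],[0,[0,0,1.6],0],[0,[0,0,1.0],0],[0,[0,0,0.6],0],[0,[0,-0.8,0],0],[0,[0,-0.8,0],0],[0,[0,-0.6,0],0],[0,[0,-0.3,0],0],[0,[0,-0.2,0],0],[0,[0,-0.2,0],0]])

```text
time: 15.7
tcp_pos: [0.6134, -0.1942, 0.0182]
tool_rot: [3.141, -0.0, 0.287]
ft_force: [-0.1, 0.3, -0.4]
gripper_width: 0.0008
```

>>> arm_command(moves=[[0,[0,-0.2,0],0],[0,[0,-0.2,0],0],[0,[0,-0.2,0],0],[0,[0,-0.2,0],0],[0,[0,-0.2,0],0],[0,[0,-0.2,0],0],[0,[0,-0.2,0],0],[0,[0,-0.2,0],0],[0,[0,-0.2,0],0],[0,[0,-0.2,0],0]])

```text
time: 16.95
tcp_pos: [0.6075, -0.1749, 0.0181]
tool_rot: [3.142, 0.0, 0.287]
ft_force: [-0.5, -4.8, 0.4]
gripper_width: 0.0002
```

Run:
```python
from h import *
s,c,P=look('w10')
```

```text
t 16.95 tcp [ 0.6075 -0.1749  0.0181] rot [3.142 0.    0.287] rest [ 0.0007 -0.0865] F [-0.52 -4.76  0.42] g 0.0002 q [-0.3   0.71  1.7  -0.    0.73  0.98]
```

View pics/w10.png

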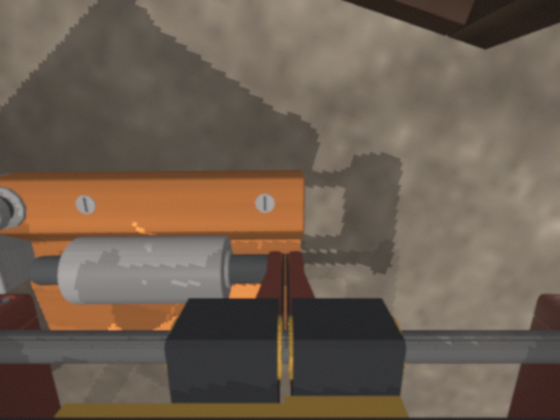

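The push on the end works at about 5 N. Roughly 11 mm remain, so I'll go slower.

>>> arm_command(moves=[[0,[0,-0.15,0],0],[0,[0,-0.15,0],0],[0,[0,-0.15,0],0],[0,[0,-0.1,0],0],[0,[0,-0.1,0],0],[0,[0,-0.05,0],0],[0,[0,-0.05,0],0],[0,[0,-0.05,0],0],[0,[0,-0.03,0],0],[0,[0,0,0],0]])

```text
time: 18.25
tcp_pos: [0.6052, -0.167, 0.0181]
tool_rot: [-3.142, 0.0, 0.287]
ft_force: [-0.8, -4.8, -0.2]
gripper_width: 0.0002
```

Run:
```python
from h import *
s,c,P=look('w11'); c=cap('side','s11')
cv2.imwrite('pics/s11c.png',cv2.resize(c['image'][170:260,210:330,::-1],None,fx=6,fy=6,interpolation=cv2.INTER_CUBIC))
```

```text
t 18.25 tcp [ 0.6052 -0.167   0.0181] rot [-3.142  0.     0.287] rest [ 0.0007 -0.0783] F [-0.84 -4.78 -0.22] g 0.0002 q [-0.29  0.7   1.71  0.    0.73  1.  ]
```

View pics/w11.png

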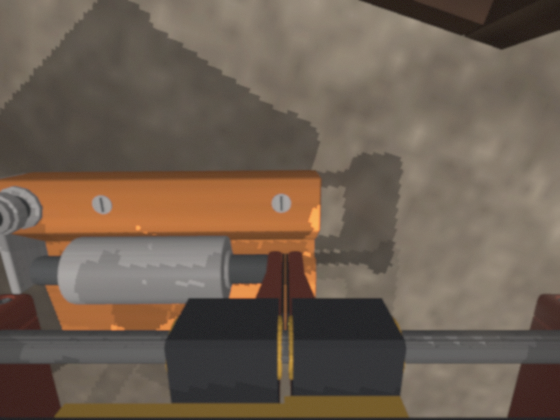

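View pics/s11c.png

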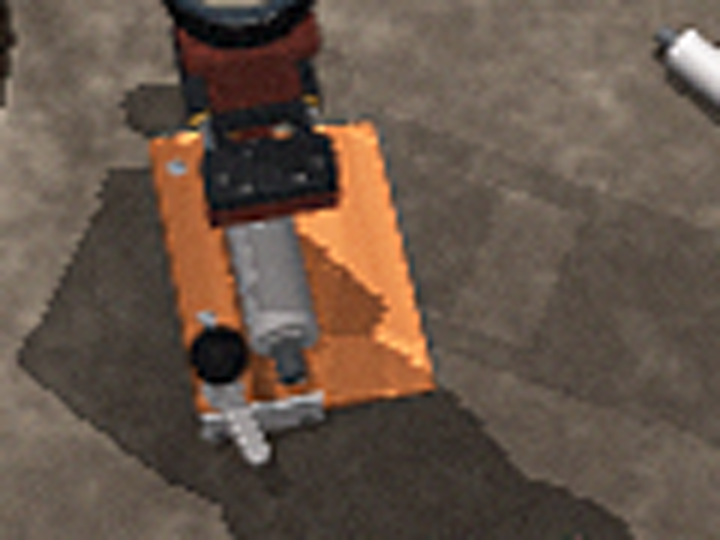

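There is still a small gap between the journal end at (290,380) and the stop plate. I'll use finer steps and watch the force.

>>> arm_command(moves=[[0,[0,-0.06,0],0],[0,[0,-0.06,0],0],[0,[0,-0.05,0],0],[0,[0,-0.03,0],0],[0,[0,-0.03,0],0],[0,[0,-0.03,0],0],[0,[0,-0.03,0],0],[0,[0,0,0],0],[0,[0,0,0],0],[0,[0,0,0],0]])

```text
time: 19.6
tcp_pos: [0.6044, -0.1642, 0.0181]
tool_rot: [-3.142, 0.0, 0.287]
ft_force: [-1.5, -4.8, 0.6]
gripper_width: 0.0008
```

Run:
```python
from h import *
s=st();c=cap('side','s12')
cv2.imwrite('pics/s12c.png',cv2.resize(c['image'][210:250,235:285,::-1],None,fx=14,fy=14,interpolation=cv2.INTER_CUBIC))
```

```text
t 19.6 tcp [ 0.6044 -0.1642  0.0181] rot [-3.142  0.     0.287] rest [ 0.0008 -0.0754] F [-1.51 -4.83  0.63] g 0.0008 q [-0.28  0.7   1.72 -0.    0.72  1.  ]
```

View pics/s12c.png

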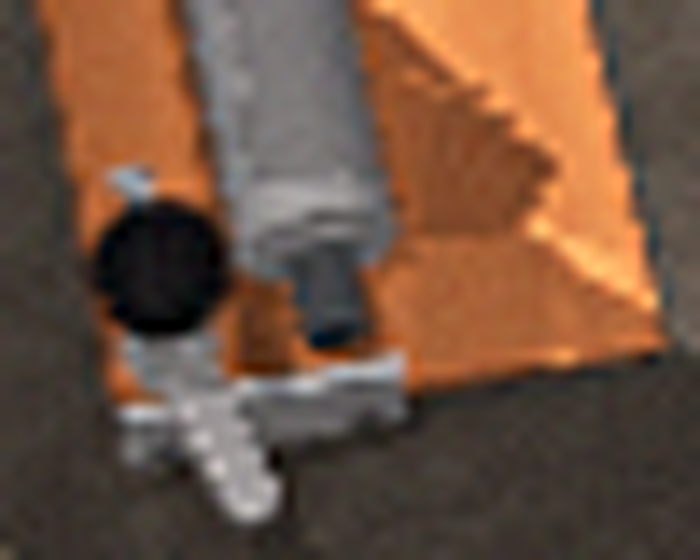

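A gap of a few mm remains, and the force is unchanged at sliding level.

>>> arm_command(moves=[[0,[0,-0.05,0],0],[0,[0,-0.05,0],0],[0,[0,-0.05,0],0],[0,[0,-0.03,0],0],[0,[0,-0.03,0],0],[0,[0,0,0],0],[0,[0,0,0],0],[0,[0,0,0],0],[0,[0,0,0],0],[0,[0,0,0],0]])

```text
time: 20.9
tcp_pos: [0.6038, -0.1622, 0.0181]
tool_rot: [-3.142, 0.0, 0.287]
ft_force: [-1.0, -4.1, 0.5]
gripper_width: 0.0005
```

Run:
```python
from h import *
s=st();c=cap('side','s13')
cv2.imwrite('pics/s13c.png',cv2.resize(c['image'][210:250,235:285,::-1],None,fx=14,fy=14,interpolation=cv2.INTER_CUBIC))
```

```text
t 20.9 tcp [ 0.6038 -0.1622  0.0181] rot [-3.142  0.     0.287] rest [ 0.0008 -0.0733] F [-1.02 -4.12  0.55] g 0.0005 q [-0.28  0.7   1.72  0.    0.72  1.  ]
```

View pics/s13c.png

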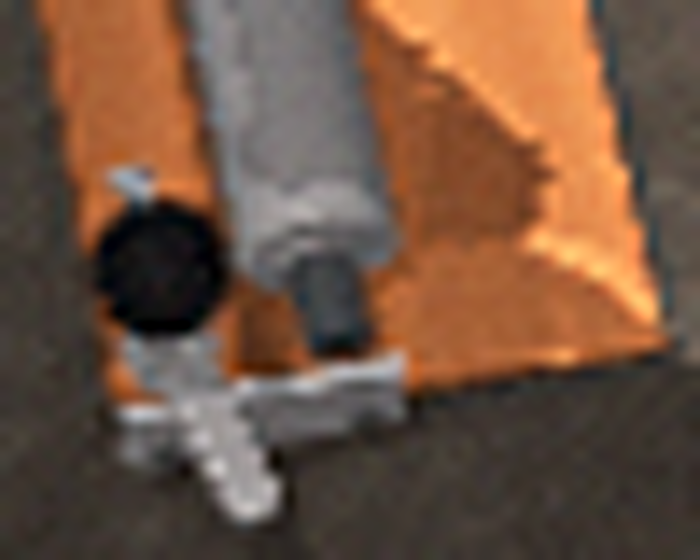

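Closing in. Another 1.5 mm.

>>> arm_command(moves=[[0,[0,-0.05,0],0],[0,[0,-0.05,0],0],[0,[0,-0.05,0],0],[0,[0,0,0],0],[0,[0,0,0],0],[0,[0,0,0],0],[0,[0,0,0],0],[0,[0,0,0],0],[0,[0,0,0],0],[0,[0,0,0],0]])

```text
time: 22.2
tcp_pos: [0.6034, -0.1608, 0.0181]
tool_rot: [-3.142, -0.0, 0.287]
ft_force: [-1.0, -5.1, 0.7]
gripper_width: 0.0007
```

>>> arm_command(moves=[[0,[0,-0.05,0],0],[0,[0,-0.05,0],0],[0,[0,0,0],0],[0,[0,0,0],0],[0,[0,0,0],0],[0,[0,0,0],0],[0,[0,0,0],0],[0,[0,0,0],0],[0,[0,0,0],0],[0,[0,0,0],0]])

```text
time: 23.45
tcp_pos: [0.6031, -0.1599, 0.0181]
tool_rot: [3.142, -0.0, 0.287]
ft_force: [-1.7, -5.1, -0.4]
gripper_width: 0.0007
```

Run:
```python
from h import *
s=st();c=cap('side','s14')
cv2.imwrite('pics/s14c.png',cv2.resize(c['image'][210:250,235:285,::-1],None,fx=14,fy=14,interpolation=cv2.INTER_CUBIC))
```

```text
t 23.45 tcp [ 0.6031 -0.1599  0.0181] rot [ 3.142 -0.     0.287] rest [ 0.0008 -0.0709] F [-1.65 -5.06 -0.43] g 0.0007 q [-0.28  0.7   1.72 -0.    0.72  1.01]
```

View pics/s14c.png

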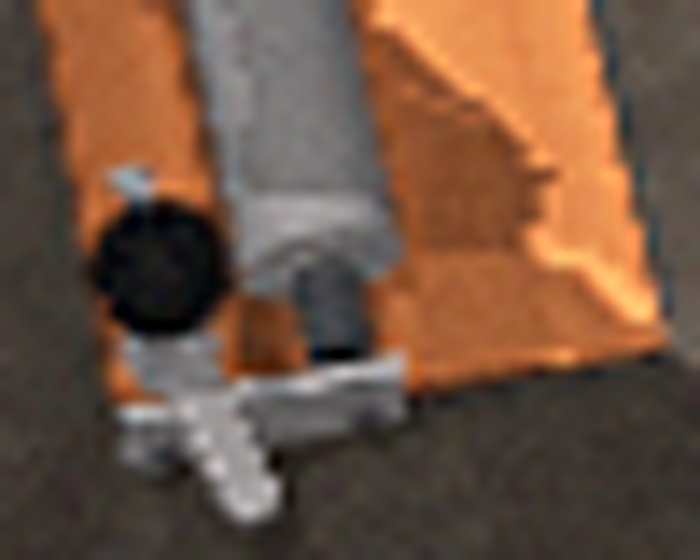

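>>> arm_command(moves=[[0,[0,-0.03,0],0],[0,[0,-0.03,0],0],[0,[0,-0.03,0],0],[0,[0,-0.03,0],0],[0,[0,-0.03,0],0],[0,[0,0,0],0],[0,[0,0,0],0],[0,[0,0,0],0],[0,[0,0,0],0],[0,[0,0,0],0]])

```text
time: 24.75
tcp_pos: [0.6027, -0.1584, 0.0181]
tool_rot: [-3.142, 0.0, 0.287]
ft_force: [-0.5, -5.2, 0.5]
gripper_width: 0.0004
```

Run:
```python
from h import *
s=st();c=cap('side','s15');cap('wrist','w15')
cv2.imwrite('pics/s15c.png',cv2.resize(c['image'][210:250,235:285,::-1],None,fx=14,fy=14,interpolation=cv2.INTER_CUBIC))
```

```text
t 24.75 tcp [ 0.6027 -0.1584  0.0181] rot [-3.142  0.     0.287] rest [ 0.0008 -0.0693] F [-0.46 -5.18  0.51] g 0.0004 q [-0.28  0.7   1.72 -0.    0.72  1.01]
```

View pics/s15c.png

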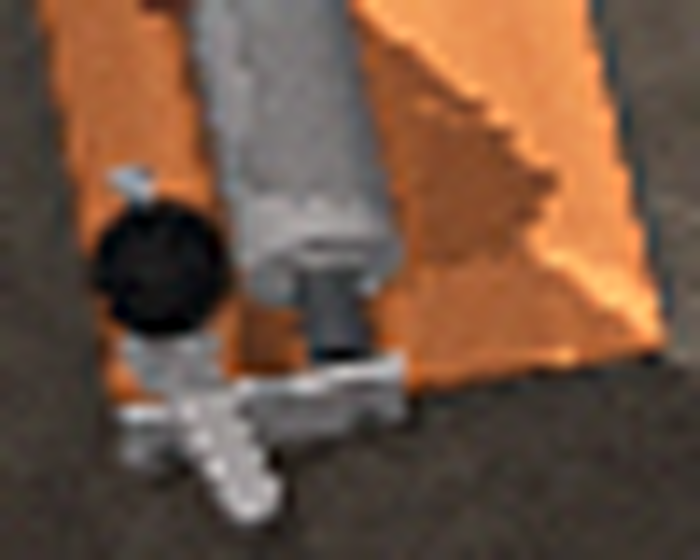

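View pics/w15.png

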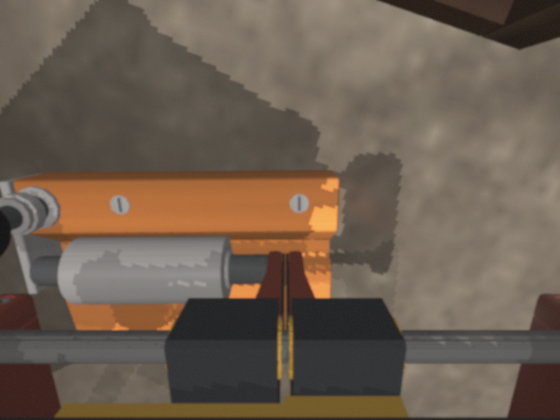

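>>> arm_command(moves=[[0,[0,-0.03,0],0],[0,[0,-0.03,0],0],[0,[0,-0.03,0],0],[0,[0,-0.03,0],0],[0,[0,-0.03,0],0],[0,[0,0,0],0],[0,[0,0,0],0],[0,[0,0,0],0],[0,[0,0,0],0],[0,[0,0,0],0]])

```text
time: 26.1
tcp_pos: [0.6023, -0.157, 0.0181]
tool_rot: [3.142, 0.0, 0.287]
ft_force: [-1.4, -5.2, 0.1]
gripper_width: 0.0008
```

Run:
```python
from h import *
s=st();c=cap('side','s16')
cv2.imwrite('pics/s16c.png',cv2.resize(c['image'][210:250,235:285,::-1],None,fx=14,fy=14,interpolation=cv2.INTER_CUBIC))
c=cap('wrist','w16')
cv2.imwrite('pics/w16c.png',cv2.resize(c['image'][220:320,0:130,::-1],None,fx=6,fy=6,interpolation=cv2.INTER_CUBIC))
```

```text
t 26.1 tcp [ 0.6023 -0.157   0.0181] rot [3.142 0.    0.287] rest [ 0.0008 -0.0679] F [-1.37 -5.19  0.09] g 0.0008 q [-0.27  0.7   1.73 -0.    0.72  1.01]
```

View pics/s16c.png

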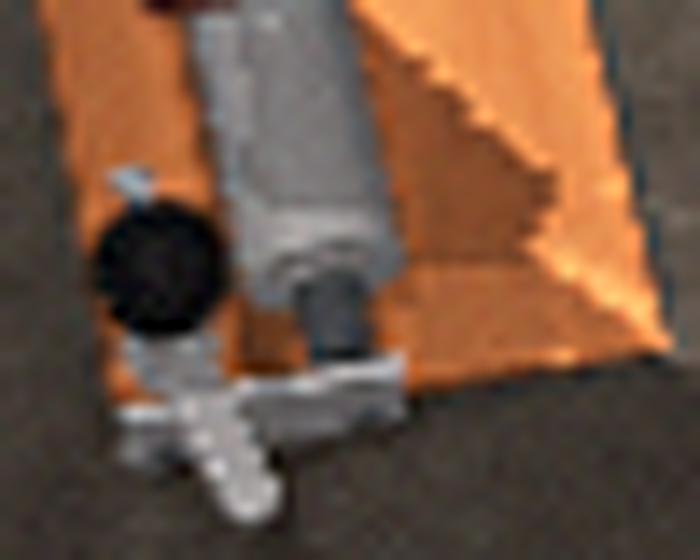

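View pics/w16c.png

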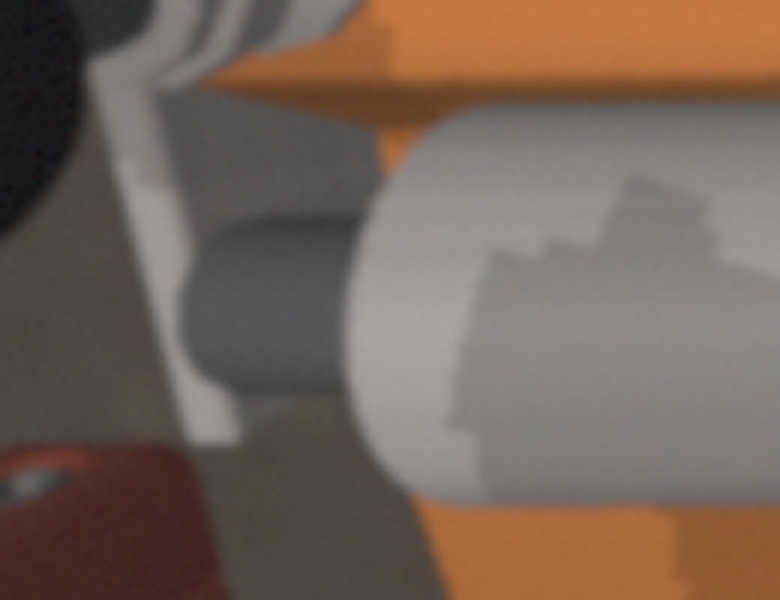

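>>> arm_command(moves=[[0,[0,-0.03,0],0],[0,[0,-0.03,0],0],[0,[0,-0.03,0],0],[0,[0,-0.03,0],0],[0,[0,-0.03,0],0],[0,[0,0,0],0],[0,[0,0,0],0],[0,[0,0,0],0],[0,[0,0,0],0],[0,[0,0,0],0]])

```text
time: 27.45
tcp_pos: [0.6023, -0.1569, 0.0182]
tool_rot: [3.14, -0.001, 0.287]
ft_force: [0.4, -11.1, -0.1]
gripper_width: 0.0003
```

Run:
```python
from h import *
s=st()
c=cap('wrist','w17')
cv2.imwrite('pics/w17c.png',cv2.resize(c['image'][220:320,0:130,::-1],None,fx=6,fy=6,interpolation=cv2.INTER_CUBIC))
```

```text
t 27.45 tcp [ 0.6023 -0.1569  0.0182] rot [ 3.14e+00 -1.00e-03  2.87e-01] rest [ 0.0008 -0.0678] F [  0.4  -11.14  -0.12] g 0.0003 q [-0.27  0.7   1.73 -0.    0.72  1.01]
```

View pics/w17c.png

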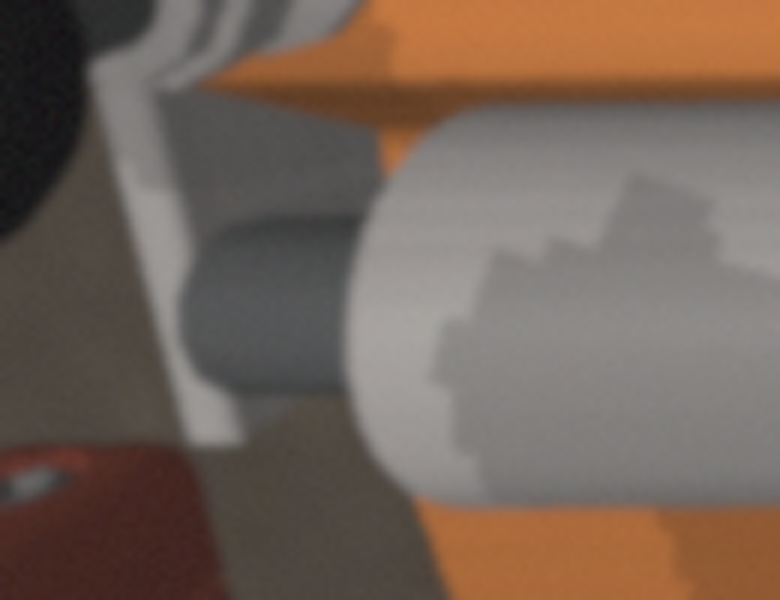

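The force rose to 11 N and the tool stopped, so the end is against the stop. Next is locating the ball precisely.

Run:
```python
from h import *
from scipy.optimize import least_squares
def unproj(c,px,h):
    cam=np.linalg.inv(c['view']);f=210/np.tan(np.radians(c['fov_y'])/2)
    d=cam[:3,:3]@np.array([(px[0]-c['cx'])/f,-(px[1]-c['cy'])/f,-1]);o=cam[:3,3];return o+d*(h-o[2])/d[2]
def dark(c,box):
    x0,y0,x1,y1=box; g=c['image'].max(2)[y0:y1,x0:x1]; P=pts(c)[y0:y1,x0:x1]
    m=(g<45)&(P[...,2]>.05)&(P[...,2]<.095)
    v,u=np.nonzero(m); ct,r=cv2.minEnclosingCircle(np.c_[u,v].astype(np.float32))
    print(m.sum(),ct,r, u.mean()+x0,v.mean()+y0); return np.array([(u.min()+u.max())/2+x0,(v.min()+v.max())/2+y0]),P[m]
for t,b in(('top0',(235,160,265,195)),('side0',(230,215,265,245)),('s16',(230,215,265,245))):
    c=load(t);ct,Q=dark(c,b);print(t,ct,unproj(c,ct,.066).round(4))
    Q=Q[np.abs(Q-np.median(Q,0)).max(1)<.02]
    r=least_squares(lambda p:np.linalg.norm(Q-p,axis=1)-.015,np.r_[.602,-.033,.066],loss='soft_l1',f_scale=.002);print('sphere',r.x.round(4))
c=load('w6');print(unproj(c,[28,57],.066)) 
c=load('w5')
```

```text
86 (15.337838172912598, 16.216217041015625) 5.474740028381348 250.1627906976744 176.1627906976744
top0 [250. 176.] [ 0.6028 -0.0312  0.066 ]
sphere [ 0.6022 -0.0324  0.0651]
63 (16.0, 14.0) 4.472236156463623 245.96825396825398 229.03174603174602
side0 [246. 229.] [ 0.6019 -0.0297  0.066 ]
sphere [ 0.6019 -0.0303  0.0688]
68 (16.0, 14.0) 4.472236156463623 246.05882352941177 228.97058823529412
s16 [246. 229.] [ 0.6019 -0.0297  0.066 ]
sphere [ 0.6008 -0.0296  0.0674]
[ 0.60458986 -0.02893621  0.066     ]
```

Run:
```python
from h import *
s=st();y=s['tool_rot'][2];p=s['tcp_pos']
b=p+np.r_[np.sin(y),-np.cos(y),0]*.015
plan(p,y,[(2,b,y),(3,np.r_[b[:2],.125],y),(5,[.602,-.031,.125],y)],0)
plan([.602,-.031,.125],y,[(5,[.602,-.031,.047],y)],6)
```

```text
t 27.5 tcp [ 0.6024 -0.1568  0.0182] rot [ 3.14e+00 -1.00e-03  2.87e-01] rest [ 0.0009 -0.0677] F [ -0.45 -10.4   -1.14] g 0.0005 q [-0.27  0.7   1.73 -0.    0.72  1.01]
[[0, [0.0, 0.75, -0.0], np.float64(-0.0)], [0, [0.0, 0.75, -0.0], np.float64(-0.0)], [0, [0.0, 0.0, -3.56], np.float64(-0.0)], [0, [0.0, 0.0, -3.56], np.float64(-0.0)], [0, [0.0, 0.0, -3.56], np.float64(-0.0)], [0, [0.71, -2.72, 0.0], np.float64(-0.0)], [0, [0.7, -2.71, 0.0], np.float64(-0.0)], [0, [0.71, -2.72, 0.0], np.float64(-0.0)], [0, [0.7, -2.71, 0.0], np.float64(-0.0)], [0, [0.71, -2.72, 0.0], np.float64(-0.0)]]
end [ 0.60200021 -0.03096373  0.12500114] 0.2870984655079216
[[6, [0.0, 0.0, 1.56], np.float64(-0.0)], [6, [0.0, 0.0, 1.56], np.float64(-0.0)], [6, [0.0, 0.0, 1.56], np.float64(-0.0)], [6, [0.0, 0.0, 1.56], np.float64(-0.0)], [6, [0.0, 0.0, 1.56], np.float64(-0.0)]]
end [ 0.602 -0.031  0.047] 0.2870984655079216
```

>>> arm_command(moves=[[0,[0,0.8,0],0],[0,[0,0.8,0],0],[0,[0,0,-3.5],0],[0,[0,0,-3.6],0],[0,[0,0,-3.6],0],[6,[0.7,-2.7,0],0],[6,[0.7,-2.7,0],0],[6,[0.7,-2.7,0],0],[6,[0.7,-2.7,0],0],[6,[0.7,-2.7,0],0]])

```text
time: 28.75
tcp_pos: [0.6018, -0.0304, 0.1251]
tool_rot: [-3.141, -0.0, 0.287]
ft_force: [0.6, -0.7, 0.1]
gripper_width: 0.0469
```

Run:
```python
from h import *
s,c,P=look('w18'); 
c=cap('side','s18')
cv2.imwrite('pics/s18c.png',cv2.resize(c['image'][190:260,220:300,::-1],None,fx=8,fy=8,interpolation=cv2.INTER_CUBIC))
plan(s['tcp_pos'],s['tool_rot'][2],[(5,[.602,-.031,.047],.287)],6)
```

```text
t 28.75 tcp [ 0.6018 -0.0304  0.1251] rot [-3.141 -0.     0.287] rest [0.036  0.0538] F [ 0.65 -0.72  0.08] g 0.0469 q [-0.07  0.51  1.74  0.    0.88  1.21]
[[6, [0.0, 0.01, 1.56], np.float64(-0.0)], [6, [0.0, 0.01, 1.56], np.float64(-0.0)], [6, [0.0, 0.02, 1.56], np.float64(-0.0)], [6, [0.0, 0.01, 1.56], np.float64(-0.0)], [6, [0.01, 0.02, 1.57], np.float64(-0.0)]]
end [ 0.60204896 -0.03100511  0.04698856] 0.2866641195655173
```

View pics/w18.png

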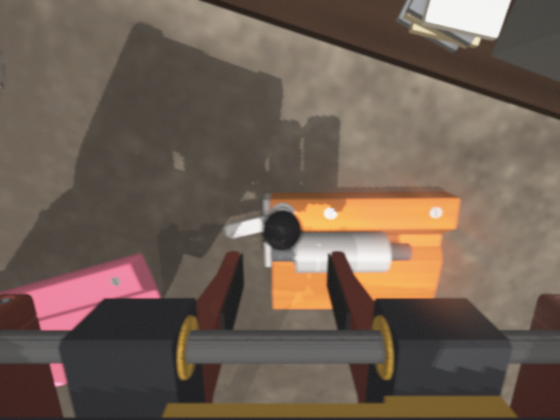

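View pics/s18c.png

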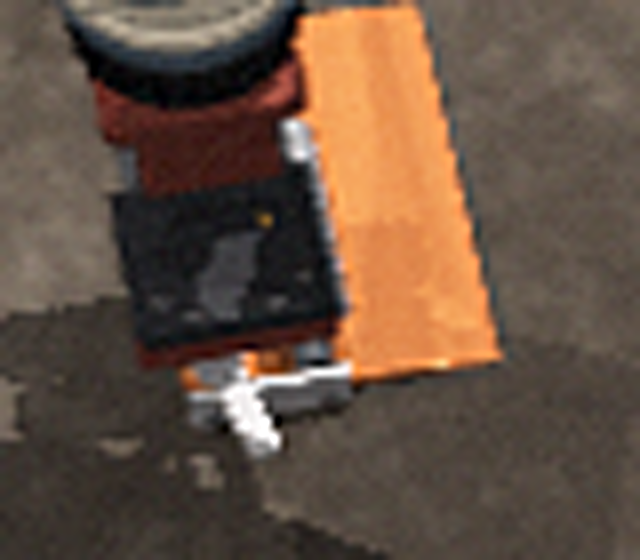

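Run:
```python
from h import *
c=load('w18');P=pts(c)
g=c['image'].max(2);m=np.zeros(g.shape,bool);m[205:255,255:305]=1;m&=(g<60)&(P[...,2]>.05)&(P[...,2]<.09)
v,u=np.nonzero(m);px=[(u.min()+u.max())/2,(v.min()+v.max())/2];print(px,u.min(),u.max(),v.min(),v.max())
for cand in ([.602,-.031,.066],[.602,-.033,.066],[.599,-.031,.066],[.605,-.031,.066]): print(cand,proj(c,np.array([cand])))
```

```text
[np.float64(282.0), np.float64(230.0)] 264 300 211 249
[0.602, -0.031, 0.066] [[285.81496377 232.86668129]]
[0.602, -0.033, 0.066] [[288.40994702 233.59183023]]
[0.599, -0.031, 0.066] [[284.66361128 236.53051437]]
[0.605, -0.031, 0.066] [[286.97446223 229.17692608]]
```

>>> arm_command(moves=[[5.5,[0.25,-0.07,0],0],[5.5,[0,0,1.6],0],[5.5,[0,0,1.6],0],[5.5,[0,0,1.6],0],[5.5,[0,0,1.6],0],[5.5,[0,0,1.0],0],[5.5,[0,0,0.4],0],[2.5,[0,0,0],0],[2.5,[0,0,0],0],[2.5,[0,0,0],0]], grip_force=15)

```text
time: 30.1
tcp_pos: [0.6039, -0.029, 0.0476]
tool_rot: [-3.14, -0.0, 0.286]
ft_force: [-0.9, 12.3, 2.9]
gripper_width: 0.0293
```

Run:
```python
from h import *
s,c,P=look('w19')
```

```text
t 30.1 tcp [ 0.6039 -0.029   0.0476] rot [-3.14  -0.     0.286] rest [0.0384 0.0544] F [-0.87 12.31  2.9 ] g 0.0293 q [-0.07  0.63  1.76  0.    0.74  1.21]
```

View pics/w19.png

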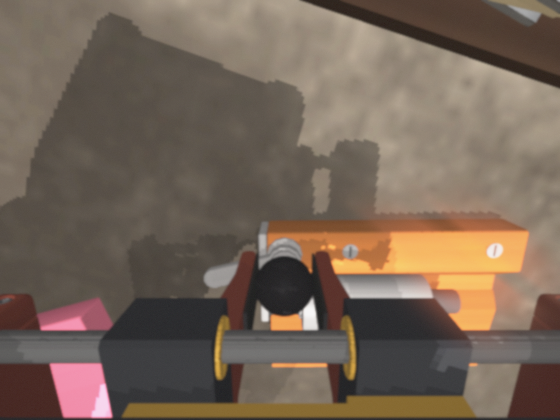

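The ball is gripped at a width of 29.3 mm, but there is a 12 N side load, so the tool is 1–2 mm too far toward +y. I'll shift to relieve it, then turn counterclockwise.

>>> arm_command(moves=[[2.5,[0,0.1,0],0],[2.5,[0,0.1,0],0],[2.5,[0,0,0],0],[2.5,[0,0,0],-0.1],[2.5,[0,0,0],-0.1],[2.5,[0,0,0],-0.1],[2.5,[0,0,0],-0.1],[2.5,[0,0,0],0],[2.5,[0,0,0],0],[2.5,[0,0,0],0]])

```text
time: 31.4
tcp_pos: [0.604, -0.0292, 0.0476]
tool_rot: [-3.138, -0.001, 0.686]
ft_force: [-3.0, 15.1, 3.4]
gripper_width: 0.0289
```

Run:
```python
from h import *
s,c,P=look('w20');print(s['torque'])
```

```text
t 31.4 tcp [ 0.604  -0.0292  0.0476] rot [-3.138e+00 -1.000e-03  6.860e-01] rest [0.0384 0.0543] F [-3.03 15.15  3.4 ] g 0.0289 q [-0.07  0.63  1.76  0.    0.75  0.81]
[2.36773553 0.49837386 0.06989776]
```

View pics/w20.png

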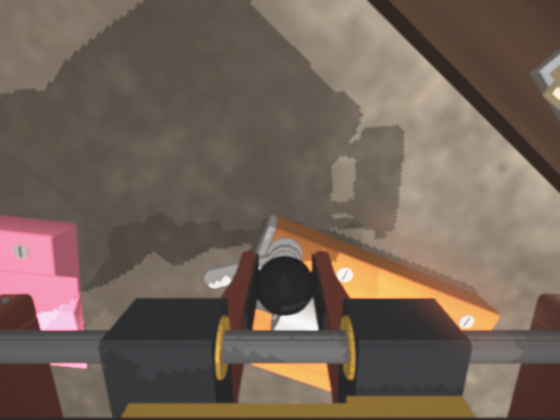

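The keeper follows the grip. The side load rose after my shift, so that was the wrong direction. I'll shift +y instead and go on turning.

>>> arm_command(moves=[[2.5,[0.1,-0.12,0],0],[2.5,[0.1,-0.12,0],0],[2.5,[0,0,0],0],[2.5,[0,0,0],-0.1],[2.5,[0,0,0],-0.1],[2.5,[0,0,0],-0.1],[2.5,[0,0,0],-0.1],[2.5,[0,0,0],0],[2.5,[0,0,0],0],[2.5,[0,0,0],0]])

```text
time: 32.7
tcp_pos: [0.6041, -0.029, 0.0476]
tool_rot: [-3.141, 0.0, 1.086]
ft_force: [-3.5, 1.2, 6.0]
gripper_width: 0.0289
```

Run:
```python
from h import *
s=st();print(s['torque'])
```

```text
t 32.7 tcp [ 0.6041 -0.029   0.0476] rot [-3.141  0.     1.086] rest [0.0387 0.0545] F [-3.48  1.24  6.  ] g 0.0289 q [-0.07  0.63  1.76  0.    0.75  0.42]
[0.11479001 0.77898795 0.08239102]
```

Load relieved (1 N). Turning the remainder slowly, slightly past 1.4.

>>> arm_command(moves=[[2.5,[0,0,0],-0.1],[2.5,[0,0,0],-0.1],[2.5,[0,0,0],-0.1],[2.5,[0,0,0],-0.1],[2.5,[0,0,0],-0.08],[2.5,[0,0,0],-0.06],[2.5,[0,0,0],-0.05],[2.5,[0,0,0],-0.05],[2.5,[0,0,0],0],[2.5,[0,0,0],0]])

```text
time: 33.95
tcp_pos: [0.6044, -0.0292, 0.0474]
tool_rot: [-3.141, 0.0, 1.725]
ft_force: [-4.1, 0.7, 5.5]
gripper_width: 0.0287
```

Run:
```python
from h import *
s,c,P=look('w21');print(s['torque'])
```

```text
t 33.95 tcp [ 0.6044 -0.0292  0.0474] rot [-3.141  0.     1.725] rest [0.0388 0.0542] F [-4.07  0.69  5.54] g 0.0287 q [-0.07  0.63  1.76 -0.    0.74 -0.22]
[-0.04218669  0.69595344 -0.0313719 ]
```

View pics/w21.png

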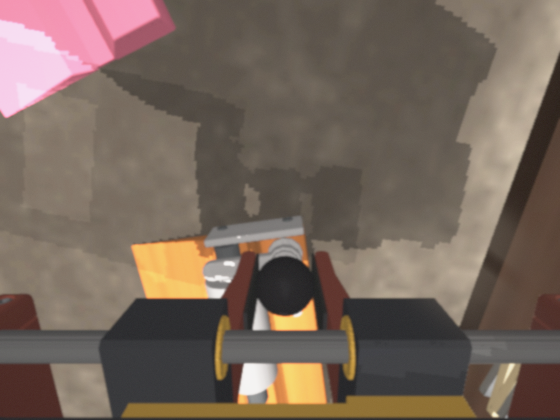

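The tongue tip at (218,272) is now over the journal. I'll turn a little more against the hard stop, then release and rise.

>>> arm_command(moves=[[2.5,[0,0,0],-0.04],[2.5,[0,0,0],-0.04],[2.5,[0,0,0],-0.04],[2.5,[0,0,0],0],[5.5,[0,0,0],0],[5.5,[0,0,0],0],[5.5,[0,0,0],0],[5.5,[0,0,-1.0],0],[5.5,[0,0,-3.0],0],[5.5,[0,0,-3.0],0]])

```text
time: 35.25
tcp_pos: [0.6046, -0.0289, 0.1183]
tool_rot: [-3.142, -0.0, 1.847]
ft_force: [0.4, -0.3, -0.2]
gripper_width: 0.0554
```

>>> arm_command(moves=[[5.5,[0,-1,-3.0],0],[5.5,[-1,-3,-3.0],0],[5.5,[0,-4,0],0],[5.5,[0,-4,0],0],[5.5,[0,-4,0],0],[5.5,[0,-4,0],0],[5.5,[0,0,0],0],[5.5,[0,0,0],0],[5.5,[0,0,0],0],[5.5,[0,0,0],0]])

```text
time: 36.5
tcp_pos: [0.4156, -0.0929, 0.1771]
tool_rot: [3.141, 0.0, 1.847]
ft_force: [-0.4, -0.4, -0.4]
gripper_width: 0.0549
```

Run:
```python
from h import *
s=st();a=cap('side','s22');b=cap('top','t22')
cv2.imwrite('pics/s22c.png',cv2.resize(a['image'][180:260,220:310,::-1],None,fx=7,fy=7,interpolation=cv2.INTER_CUBIC))
```

```text
t 36.5 tcp [ 0.4156 -0.0929  0.1771] rot [3.141 0.    1.847] rest [-0.1603  0.0463] F [-0.37 -0.38 -0.42] g 0.0549 q [-0.25  0.2   2.09 -0.    0.85 -0.52]
```

View pics/s22c.png

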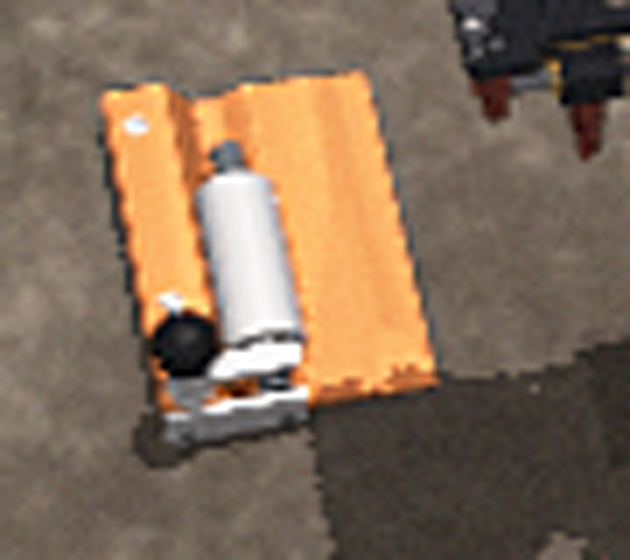

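View pics/t22.png

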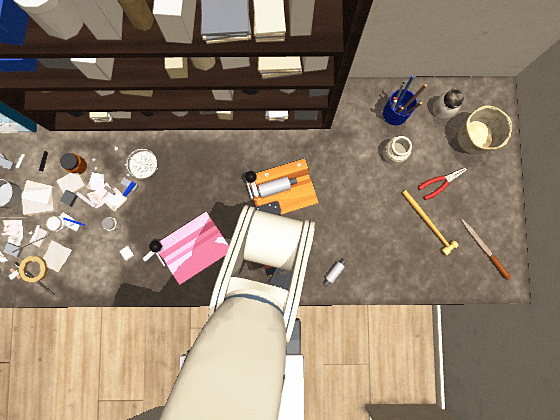

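The roll is seated, and the keeper lies over the journal parallel to the stop plate. Hammer, jar and tin look unchanged. A numeric check of keeper angle and roll pose follows.

Run:
```python
from h import *
for t in('t22','s22'):
    c=load(t);P=pts(c);Q=P.reshape(-1,3);col=c['image'].reshape(-1,3).astype(int)
    X=(Q[:,:2]-O)@Rm(TH); z=Q[:,2]
    grey=(np.ptp(col,axis=1)<40)
    k=grey&(X[:,0]>-.03)&(X[:,0]<.02)&(X[:,1]>.03)&(X[:,1]<.066)&(z>.033)&(z<.05)
    r=grey&(abs(X[:,0]-.002)<.02)&(X[:,1]>-.036)&(X[:,1]<.03)&(z>.03)&(z<.05)
    rr=grey&(abs(X[:,0]-.002)<.02)&(X[:,1]>-.09)&(X[:,1]<.075)&(z>.03)&(z<.05)
    print(t,'keeper n',k.sum(),X[k].mean(0).round(4),X[k].min(0).round(3),X[k].max(0).round(3))
    a=np.median(X[k],0)-[.036,.053];print(' keeper dir from ball (rest frame) rad',np.arctan2(a[1],a[0]).round(3),'(pi = -x)')
    V=np.linalg.svd(X[r]-X[r].mean(0))[2][0];print(' roll',r.sum(),X[r].mean(0).round(4),'axis ang',np.arctan(V[0]/V[1]).round(3),'zmax',np.percentile(z[r],90).round(4), 'face y',X[r][:,1].min().round(4))
# bystander shift: compare images
a=load('top0')['image'].astype(int);b=load('t22')['image'].astype(int)
for n,(x0,y0,x1,y1) in dict(hammer=(395,180,465,260),jar=(375,130,420,170),tin=(120,140,165,190)).items(): print(n,np.abs(a-b)[y0:y1,x0:x1].max(2).mean().round(2))
# wrist-based
```

```text
t22 keeper n 96 [0.0013 0.0442] [-0.015  0.03 ] [0.02  0.057]
 keeper dir from ball (rest frame) rad -2.966 (pi = -x)
 roll 296 [-0.0005 -0.0032] axis ang -0.001 zmax 0.0417 face y -0.0356
s22 keeper n 93 [0.0023 0.0459] [-0.015  0.03 ] [0.019 0.062]
 keeper dir from ball (rest frame) rad -2.875 (pi = -x)
 roll 193 [ 0.0012 -0.0021] axis ang 0.008 zmax 0.0441 face y -0.0359
hammer 5.49
jar 5.18
tin 4.68
```

Run:
```python
from h import *
for t in('top0','t22','s16','s22'):
    c=load(t);P=pts(c);Q=P.reshape(-1,3);col=c['image'].reshape(-1,3).astype(int)
    X=(Q[:,:2]-O)@Rm(TH); z=Q[:,2]; d=X-[.0365,.0525]; rad=np.hypot(*d.T)
    ok=(np.ptp(col,axis=1)<40)&(rad>.024)&(rad<.048)&(z>.033)&(z<.046)&(X[:,1]>.042)
    a=np.arctan2(d[ok,1],d[ok,0])%(2*np.pi);print(t,ok.sum(),'keeper angle ~',(np.median(a)-(np.pi-1.4)).round(3), a.std().round(2))
a=cv2.resize(load('t22')['image'][155:215,235:325,::-1],None,fx=8,fy=8,interpolation=cv2.INTER_CUBIC);cv2.imwrite('pics/t22c.png',a)
```

```text
top0 41 keeper angle ~ 0.114 0.1
t22 40 keeper angle ~ 1.428 0.1
s16 55 keeper angle ~ 0.215 0.71
s22 40 keeper angle ~ 1.326 0.18
```

View pics/t22c.png

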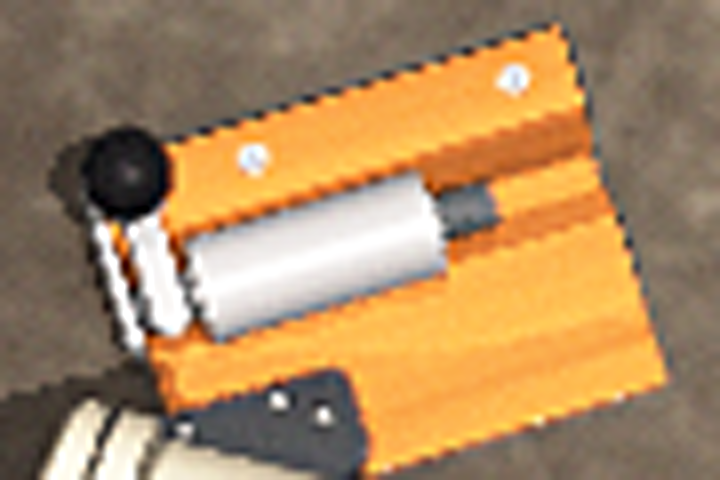

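```bash
python3 -c "
from workcell import manip
print(manip.job_done())"
```

```text
the job is handed in; nothing more can be done
None
```

I rolled the mill roll up the ramp with two-finger nudges, and it dropped into the groove of the orange rest. I then slid it along the groove by its end until it met the steel stop. Finally I gripped the ball knob, turned it counterclockwise past 1.4 rad, released it and moved the arm clear. The job was handed in at about 36.6 s.

**Last checks:**
- **Roll against the stop:** pushing force rose from 5 N to 11 N and the tool stopped moving.
- **Roll in the groove:** its axis is within about 1 mm of the seated line and within 0.01 rad of the groove. Its top is about 42 mm up in the top view and about 44 mm in the side view; a seated roll should read 41 mm.
- **Keeper:** in the top view the tongue lies parallel to the stop plate, over the journal. Depth readings disagree: about 1.43 rad from the top camera and 1.33 from the side. The knob's parked position read 0.11 and 0.21 in the same two views instead of 0, so these are coarse, though both are above the 1.28 needed.
- **Hard stop:** the wrist torque gave no clear sign of reaching it, so the keeper angle rests on the pictures and the 1.56 rad I commanded.
- **Hammer, jar and tin:** no visible movement compared with the first picture.
- **Ball side load:** this reached 15 N briefly because my first centring correction went the wrong way. I corrected it before the rest of the turn.

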